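# Flex-test the ink knives and pick out the limber ones

### The job

This rack is for stiff ink knives, but look-alike limber ones have got mixed in: lay the knife that is on the bench into a free notch like the others, slide the steel keeper fully shut over the handles, then press the middle of each blade straight down with about 6 N and judge how far it gives there (under 5 mm is stiff, over 8 mm is limber). Then slide the keeper fully open, lay every limber knife flat in the white pan, side by side, leave the stiff ones in the rack's notches, and slide the keeper fully shut again. Carry knives by the handle, never load a blade with more than 20 N, and leave the ink bottle standing where it is.

Things in the scene. Friction and masses are not known exactly. Their poses are not given: they have to be found in the camera images.
- rack: oak knife rack, fixed to the bench, 290 mm long (its y), 150 mm deep (its x). Origin: centre of its underside; +x points from the blades to the butts, y along the row. Handles lie along x in two notched rails: front rail x -54 to -38 mm, back rail x +30 to +56 mm. Fingers take a handle in the gap between the rails, which is open down to 14 mm above the bench.
- slot_3 (a point): centre of the middle notch, at notch-floor height (60 mm above the bench). Five notches, 25 mm wide, at rack y = +116, +58, 0, -58, -116 mm; some may be empty. Rail tops stand 10 mm (front) and 15 mm (back) above the notch floors; a wall at rack x = +57 mm stops the butts, which lie just in front of it.
- keeper (a joint): steel comb sliding along the rack's y on the back rail, m: 0 = fully shut, its 22 mm wide teeth over the notches, 2 mm above the handles, so they cannot tip up when a blade is pressed; 0.028 = fully open, shifted 28 mm to +y, teeth clear of the notches, handles lift straight out. End stops; stays where left; about 1.5 N friction. Teeth cover rack x +30 to +61 mm; top 80 mm up.
- keeper_knob (a point): centre of the top of the keeper's upright brass knob, 17 mm in diameter, 25 mm tall, standing on the strip at the -y end of the rack, 80 to 105 mm above the bench (rack x = +52 mm, y = -172 mm when shut); pinch it from above or push it.
- pan: loose white enamelled pan with a blue rim, 270 x 190 x 30 mm (its x, y, z), walls and floor 4 mm, 0.7 kg. Origin: centre of its underside.
- ink: bystander: white ink bottle with a black cap, 49 mm in diameter, 87 mm tall, standing; origin at its underside.
- knife_a: an ink knife (all look alike; may be absent), 0.15 kg, 221 mm long. Origin: centre of the underside of its dark wooden handle, 110 x 20 x 15 mm (its x, y, z). Beyond the handle's -x end a steel bolster, then the blade from x = -66 to -161 mm, 24 mm wide, 7.5 mm above the handle's underside; middle of the free blade at x = -113 mm. It balances at about x = -20 mm.
- knife_a_blade: the spring blade of knife_a: origin at its root (x = -66 mm on the knife); it bends down when pressed and springs back. Pressed in the middle a stiff blade yields 0.3 to 0.6 mm per newton, a limber one 1.5 to 3 (least under a wide fingertip, which bears on its root side); before that the knife rocks up to 1.2 mm against the keeper. Limber blades are a little thinner (1.0 against 1.7 mm), too little to see.
- knife_a_mid (a point): point on the top face of knife_a's blade at the middle of its free length; moves down as the blade bends.
- knife_b: an ink knife (all look alike; may be absent), 0.15 kg, 221 mm long. Origin: centre of the underside of its dark wooden handle, 110 x 20 x 15 mm (its x, y, z). Beyond the handle's -x end a steel bolster, then the blade from x = -66 to -161 mm, 24 mm wide, 7.5 mm above the handle's underside; middle of the free blade at x = -113 mm. It balances at about x = -20 mm.
- knife_b_blade: the spring blade of knife_b: origin at its root (x = -66 mm on the knife); it bends down when pressed and springs back. Pressed in the middle a stiff blade yields 0.3 to 0.6 mm per newton, a limber one 1.5 to 3 (least under a wide fingertip, which bears on its root side); before that the knife rocks up to 1.2 mm against the keeper. Limber blades are a little thinner (1.0 against 1.7 mm), too little to see.
- knife_b_mid (a point): point on the top face of knife_b's blade at the middle of its free length; moves down as the blade bends.
- knife_c: an ink knife (all look alike; may be absent), 0.15 kg, 221 mm long. Origin: centre of the underside of its dark wooden handle, 110 x 20 x 15 mm (its x, y, z). Beyond the handle's -x end a steel bolster, then the blade from x = -66 to -161 mm, 24 mm wide, 7.5 mm above the handle's underside; middle of the free blade at x = -113 mm. It balances at about x = -20 mm.
- knife_c_blade: the spring blade of knife_c: origin at its root (x = -66 mm on the knife); it bends down when pressed and springs back. Pressed in the middle a stiff blade yields 0.3 to 0.6 mm per newton, a limber one 1.5 to 3 (least under a wide fingertip, which bears on its root side); before that the knife rocks up to 1.2 mm against the keeper. Limber blades are a little thinner (1.0 against 1.7 mm), too little to see.
- knife_c_mid (a point): point on the top face of knife_c's blade at the middle of its free length; moves down as the blade bends.
- knife_d: an ink knife (all look alike; may be absent), 0.15 kg, 221 mm long. Origin: centre of the underside of its dark wooden handle, 110 x 20 x 15 mm (its x, y, z). Beyond the handle's -x end a steel bolster, then the blade from x = -66 to -161 mm, 24 mm wide, 7.5 mm above the handle's underside; middle of the free blade at x = -113 mm. It balances at about x = -20 mm.
- knife_d_blade: the spring blade of knife_d: origin at its root (x = -66 mm on the knife); it bends down when pressed and springs back. Pressed in the middle a stiff blade yields 0.3 to 0.6 mm per newton, a limber one 1.5 to 3 (least under a wide fingertip, which bears on its root side); before that the knife rocks up to 1.2 mm against the keeper. Limber blades are a little thinner (1.0 against 1.7 mm), too little to see.
- knife_d_mid (a point): point on the top face of knife_d's blade at the middle of its free length; moves down as the blade bends.
- knife_e: an ink knife (all look alike; may be absent), 0.15 kg, 221 mm long. Origin: centre of the underside of its dark wooden handle, 110 x 20 x 15 mm (its x, y, z). Beyond the handle's -x end a steel bolster, then the blade from x = -66 to -161 mm, 24 mm wide, 7.5 mm above the handle's underside; middle of the free blade at x = -113 mm. It balances at about x = -20 mm.
- knife_e_blade: the spring blade of knife_e: origin at its root (x = -66 mm on the knife); it bends down when pressed and springs back. Pressed in the middle a stiff blade yields 0.3 to 0.6 mm per newton, a limber one 1.5 to 3 (least under a wide fingertip, which bears on its root side); before that the knife rocks up to 1.2 mm against the keeper. Limber blades are a little thinner (1.0 against 1.7 mm), too little to see.
- knife_e_mid (a point): point on the top face of knife_e's blade at the middle of its free length; moves down as the blade bends.
- knife_f: an ink knife (all look alike; may be absent), 0.15 kg, 221 mm long. Origin: centre of the underside of its dark wooden handle, 110 x 20 x 15 mm (its x, y, z). Beyond the handle's -x end a steel bolster, then the blade from x = -66 to -161 mm, 24 mm wide, 7.5 mm above the handle's underside; middle of the free blade at x = -113 mm. It balances at about x = -20 mm.
- knife_f_blade: the spring blade of knife_f: origin at its root (x = -66 mm on the knife); it bends down when pressed and springs back. Pressed in the middle a stiff blade yields 0.3 to 0.6 mm per newton, a limber one 1.5 to 3 (least under a wide fingertip, which bears on its root side); before that the knife rocks up to 1.2 mm against the keeper. Limber blades are a little thinner (1.0 against 1.7 mm), too little to see.
- knife_f_mid (a point): point on the top face of knife_f's blade at the middle of its free length; moves down as the blade bends.

How it is judged:
By the outcome, as a careful person would: the job done as asked, in the order asked, and still so for the second after the job is handed in, with the robot touching nothing.
Of knife_a, knife_b, knife_c, knife_d only 3 to 4 are there at a start; the rules pass over those that are not, and their reading is None.
Of knife_e, knife_f only 1 to 1 are there at a start; the rules pass over those that are not, and their reading is None.
At some moment in a run one of pan may be knocked a few centimetres aside while the robot is not near it.
Once in a run the grip may slacken for a moment while it holds something.
It also fails if it takes over 208 s, if anything falls off the work surface, if the arm or the gripper's body presses on something with over 40 N, if the wrist force passes 120 N, or if a joint passes its speed limit or range.

### The arm

A 6-joint arm with a two-finger parallel gripper is mounted at the origin on a cart in front of the work surface, level with it; the furniture and walls round the work are solid. World frame = base frame: x ahead of the robot, y to its left, z up, the work surface at z = 0. Lengths are in m, angles in rad, forces in N, time in s.
With the tool pointing down it reaches from about 0.35 to 0.95 m from the base axis. Payload 17.4 kg.
Tool frame: the origin (TCP) lies at the very end of the fingers, on their centre line; the grasp point (between the pads) lies 19 mm behind it; z points along the fingers, y is the line along which they close (so a half turn about z gives the same grasp; the last joint's range is limited). The gripper opens to 93 mm and grips with 3 to 60 N. Pads are 15 mm wide; open, the fingers measure 128 mm over their backs; the gripper's body (75 mm by 188 mm) begins 65 mm behind the grasp point.
Start: joints at [1.29, 0.116, 1.442, -0, 1.584, -0.038], TCP at [0.162, 0.655, 0.219] pointing down, gripper open.
Joint ranges: [-2.83, 2.83], [-0.83, 2.19], [0.07, 2.5], [-1.14, 4.28], [0.01, 3], [-2.97, 2.97]. Speed limits (rad/s): [1.89, 1.89, 2.22, 3.14, 3.14, 3.14].

### API

Orientations are given as a unit quaternion [w, x, y, z].
In Python, from rig import bot, viewer, job_done gives the robot as it stands. The module is installed in compiled form; this text tells all that it offers.
- The arm moves only by the tool play_rows, never from a script. Its argument "deltas" is a list of rows, each an object with "offset": the shift along the tool's x, y, z normalised to -1 to 1, where 1 is 0.3 m, a list of three; "delta_rot": the turn, a rotation vector about the tool's x, y, z normalised to -1 to 1, where 1 is 4 degrees, a list of three; "claw": the opening, from 0 (shut) to 1 (fully open). A call has 1 to 12 rows; each row shifts and turns the commanded pose from where the row before left it, along the tool's axes as they then stand; what a row does not reach is not made up. A row lasts 1/12 s, in which the tool goes at most 41.7 mm and 7.16 degrees, less where a joint would pass 70% of its speed; a pose out of reach is approached as far as the arm can. A call with a number of a shift or a turn outside -1 to 1 is refused whole. A call with a gripper value outside its range is refused whole. The fingers move at their own pace and stop on an object; "newtons" is the grip in N (left out, the last holds). Time passes only in rows, so rows that do not move let the fingers close. It gives the time, the measured TCP pose, the force, the opening and the grip force at its end, in the units of the state.
- bot.get_obs(): the state, without advancing time (a new reading comes with each control period).
- viewer.snapshot(name): name is "scene" or "side" or "wrist"; returns a dict with "frame" (420x560x3 uint8, red, green, blue), "K" (3x3 intrinsics, pixels), "pose" (4x4, takes a point from camera to world coordinates); the wrist camera has in their place "hand_eye" (4x4, takes a point from camera to tool coordinates, whose origin is the TCP and whose axes are the flange's). Camera axes: x right, y up, looking along -z (the intrinsics and any distortion apply to the point x, -y, -z); pixel columns grow to the right and rows downward; lengths in m; the calibration is good to about 2 mm. A picture is of the moment at which its call begins: read the wrist's pose just before it. There is no depth.
- job_done(): hands the job in; it is judged then, once.
Trained networks look in the newest picture that a camera, given by its name, has taken for a name from the list of things; names that differ only in an ending like _2 or _b are one class to them, and where a whole thing is asked for, a point or a joint stands for the part that bears it (a point fixed in the world has none). Each returns a list of dicts, best first, with "confidence" (0 to 1); they miss things now and then, are a little off and sometimes report something else, mostly with a low value. They report only what shows in the picture. A call takes as long as a camera call.
- viewer.regions_of(camera, name): "mask" (420x560 bool, what is visible of it) and "xy" ([column, row] in pixels, amid what is visible of it).
The state is a dict: "time": time; "joint_pos": joint angles; "qvel": joint speeds; "tau": joint torques, N m; "tcp_pos": TCP position; "tool_rot": TCP orientation; "contact_force": force on the tool from outside, world axes, zero at the start; "torque": the same for the moment, N m; "width": finger opening in m; "gripper_force": force on a finger pad.
Only numpy, scipy, OpenCV 4.12 (cv2) and the standard library are available. Lean on these libraries where they do the work, as an engineer would, in place of code of your own. Each camera call takes 0.05 s, during which the arm holds its last target. There are 200 camera calls.

## Working session

There is one attempt and no reset: what is moved stays moved. The work goes in short steps, Python scripts to look and compute and a tool call to move; the robot and the scene stay as the last step left them, time stands still between calls to the robot, and variables do not carry over. Pictures are saved under pics/ and viewed, at most 14 in all, crops included, and the job is handed in when it is done.

Besides the shell and the picture viewer there is one more tool, called after "Emit:" as name(argument=value, ...), one argument or row to a line, values as JSON. play_rows: Moves the arm, as the interface text tells. Scaled input: -1 to 1 covers 0.3 m each way for a shift and 4 degrees each way for a turn. Its arguments: {"type":"object","properties":{"deltas":{"type":"array"},"newtons":{"type":"number"}},"required":["deltas"]}

```bash
mkdir -p pics; cat > h.py <<'E'
import numpy as np, cv2
from scipy.spatial.transform import Rotation as R
from rig import bot, viewer, job_done
def q2R(q): return R.from_quat([q[1],q[2],q[3],q[0]]).as_matrix()
def snap(n,fn=None):
    o=bot.get_obs(); s=viewer.snapshot(n)
    if n=='wrist':
        T=np.eye(4);T[:3,:3]=q2R(o['tool_rot']);T[:3,3]=o['tcp_pos'];s['pose']=T@np.array(s['hand_eye'])
    if fn: cv2.imwrite('pics/'+fn+'.png',cv2.cvtColor(s['frame'],cv2.COLOR_RGB2BGR))
    return s
def px2w(s,uv,z):
    K=np.array(s['K']);P=np.array(s['pose']);uv=np.atleast_2d(np.array(uv,float))
    d=np.c_[(uv[:,0]-K[0,2])/K[0,0],-(uv[:,1]-K[1,2])/K[1,1],-np.ones(len(uv))]@P[:3,:3].T
    return P[:3,3]+d*((z-P[2,3])/d[:,2])[:,None]
def w2px(s,p):
    K=np.array(s['K']);P=np.array(s['pose']);c=(np.atleast_2d(p)-P[:3,3])@P[:3,:3]
    return np.c_[K[0,2]+K[0,0]*c[:,0]/-c[:,2],K[1,2]-K[1,1]*c[:,1]/-c[:,2]]
def st():
    o=bot.get_obs();E=q2R(o['tool_rot'])
    print('t',round(o['time'],2),'tcp',np.round(o['tcp_pos'],4),'x',np.round(E[:,0],3),'y',np.round(E[:,1],3),'z',np.round(E[:,2],3),'F',np.round(o['contact_force'],2),'w',round(o['width'],4),'gf',o['gripper_force']);return o
def to(p,yaw=None,o=None):
    "tool-frame offset (units of .3 m) to world point p"
    o=bot.get_obs();E=q2R(o['tool_rot']);d=E.T@(np.array(p)-o['tcp_pos'])/.3
    print('to',np.round(p,4),'units',np.round(d,4),'rows',np.ceil(np.linalg.norm(d)*.3/.0417))
E
python3 - <<'E'
from h import *
o=st();print(o.keys())
for c in ['scene','side','wrist']:
    s=snap(c,c+'0');print(c,np.round(s['K'],1).tolist(),np.round(s['pose'],3).tolist(),[k for k in s])
    for n in ['rack','keeper_knob','keeper','pan','ink','knife_a','knife_a_blade','knife_a_mid','slot_3']:
        try:
            for r in viewer.regions_of(c,n):
                if r['confidence']>.3: print(c,n,round(r['confidence'],2),np.round(r['xy']),r['mask'].sum(),px2w(s,r['xy'],.06).round(3))
        except Exception as e: print(c,n,e)
E
```

```text
t 0.0 tcp [0.1622 0.655  0.2179] x [-0.971  0.24   0.   ] y [ 0.24   0.971 -0.001] z [-0.    -0.001 -1.   ] F [-1.06  0.04  0.53] w 0.0929 gf 0.0
dict_keys(['time', 'joint_pos', 'qvel', 'tau', 'tcp_pos', 'tool_rot', 'contact_force', 'torque', 'gripper_force', 'width'])
scene [[489.4, 0.0, 278.3], [0.0, 489.4, 203.0], [0.0, 0.0, 1.0]] [[-0.868, 0.389, -0.309, 0.053], [-0.497, -0.682, 0.536, 0.746], [-0.003, 0.619, 0.785, 1.254], [0.0, 0.0, 0.0, 1.0]] ['frame', 'K', 'pose']
scene rack 0.86 [258. 204.] 3714 [[ 0.575 -0.033  0.06 ]]
scene keeper_knob 0.96 [241. 191.] 592 [[ 0.65  -0.052  0.06 ]]
scene keeper 0.76 [243. 188.] 494 [[ 0.651 -0.064  0.06 ]]
scene keeper 0.54 [297. 207.] 176 [[ 0.466 -0.084  0.06 ]]
scene pan 0.92 [210. 306.] 6870 [[0.508 0.324 0.06 ]]
scene pan 0.45 [305. 205.] 125 [[ 0.449 -0.104  0.06 ]]
scene ink 0.82 [358. 144.] 286 [[ 0.414 -0.428  0.06 ]]
scene ink 0.58 [302. 206.] 180 [[ 0.453 -0.094  0.06 ]]
scene knife_a 0.96 [284. 195.] 368 [[ 0.522 -0.106  0.06 ]]
scene knife_a 0.96 [296. 184.] 385 [[ 0.512 -0.166  0.06 ]]
scene knife_a 0.61 [336. 175.] 374 [[ 0.4
[... 777 characters left out ...]
[[ 0.421 -0.477  0.06 ]]
side ink 0.41 [246. 222.] 134 [[ 0.453 -0.082  0.06 ]]
side knife_a 0.97 [276. 221.] 538 [[ 0.531 -0.086  0.06 ]]
side knife_a 0.85 [282. 234.] 505 [[ 0.536 -0.145  0.06 ]]
side knife_a 0.85 [250. 301.] 867 [[ 0.437 -0.356  0.06 ]]
side knife_a 0.77 [276. 196.] 399 [[0.546 0.036 0.06 ]]
side knife_a 0.62 [272. 184.] 372 [[0.545 0.103 0.06 ]]
side knife_a_blade 0.65 [247. 188.] 172 [[0.47  0.089 0.06 ]]
side slot_3 0.32 [246. 222.] 201 [[ 0.453 -0.083  0.06 ]]
wrist [[358.8, 0.0, 272.8], [0.0, 358.8, 209.8], [0.0, 0.0, 1.0]] [[0.241, -0.94, -0.24, 0.095], [0.97, 0.234, 0.06, 0.672], [-0.0, -0.248, 0.969, 0.384], [0.0, 0.0, 0.0, 1.0]] ['frame', 'K', 'hand_eye', 'pose']
```

View pics/scene0.png

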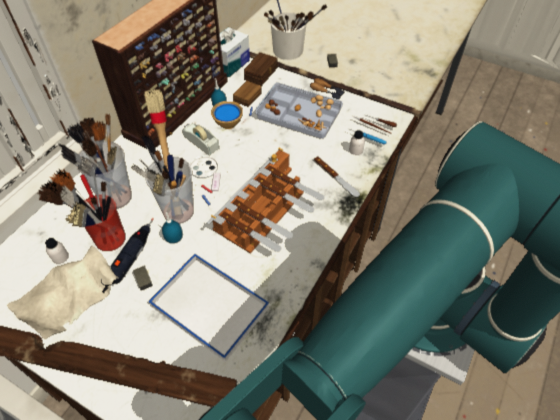

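View pics/side0.png

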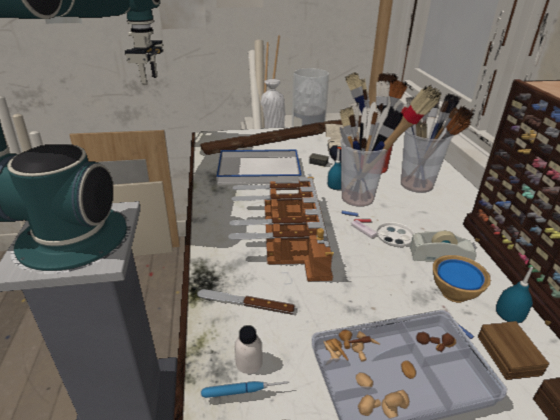

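Emit:
play_rows(
  deltas=[
    {"offset": [-0.077,-0.111,-0.027],"delta_rot": [0,0,0],"claw": 1},
    {"offset": [-0.077,-0.111,-0.027],"delta_rot": [0,0,0],"claw": 1},
    {"offset": [-0.077,-0.111,-0.027],"delta_rot": [0,0,0],"claw": 1},
    {"offset": [-0.077,-0.111,-0.027],"delta_rot": [0,0,0],"claw": 1},
    {"offset": [-0.077,-0.111,-0.027],"delta_rot": [0,0,0],"claw": 1},
    {"offset": [-0.077,-0.111,-0.027],"delta_rot": [0,0,0],"claw": 1},
    {"offset": [-0.077,-0.111,-0.027],"delta_rot": [0,0,0],"claw": 1},
    {"offset": [-0.077,-0.111,-0.027],"delta_rot": [0,0,0],"claw": 1},
    {"offset": [-0.077,-0.111,-0.027],"delta_rot": [0,0,0],"claw": 1},
    {"offset": [-0.077,-0.111,-0.027],"delta_rot": [0,0,0],"claw": 1},
    {"offset": [-0.077,-0.111,-0.027],"delta_rot": [0,0,0],"claw": 1},
    {"offset": [-0.077,-0.111,-0.027],"delta_rot": [0,0,0],"claw": 1},
  ],
)

```text
time: 2.5
tcp_pos: [0.3352, 0.1989, 0.3166]
tool_rot: [0.0, 0.121, 0.993, 0.0]
contact_force: [1.2, 0.6, -0.6]
width: 0.0931
gripper_force: 0.0
```

Emit:
play_rows(
  deltas=[
    {"offset": [-0.077,-0.111,-0.027],"delta_rot": [0,0,0],"claw": 1},
    {"offset": [-0.077,-0.111,-0.027],"delta_rot": [0,0,0],"claw": 1},
    {"offset": [-0.077,-0.111,-0.027],"delta_rot": [0,0,0],"claw": 1},
    {"offset": [-0.077,-0.111,-0.027],"delta_rot": [0,0,0],"claw": 1},
    {"offset": [-0.077,-0.111,-0.027],"delta_rot": [0,0,0],"claw": 1},
    {"offset": [-0.077,-0.111,-0.027],"delta_rot": [0,0,0],"claw": 1},
    {"offset": [-0.077,-0.111,-0.027],"delta_rot": [0,0,0],"claw": 1},
    {"offset": [-0.077,-0.111,-0.027],"delta_rot": [0,0,-1],"claw": 1},
    {"offset": [0,0,0],"delta_rot": [0,0,-1],"claw": 1},
    {"offset": [0,0,0],"delta_rot": [0,0,-1],"claw": 1},
    {"offset": [0,0,0],"delta_rot": [0,0,-0.5],"claw": 1},
    {"offset": [0,0,0],"delta_rot": [0,0,0],"claw": 1},
  ],
)

```text
time: 3.5
tcp_pos: [0.4506, -0.1027, 0.3807]
tool_rot: [-0.0, -0.001, 1.0, -0.0]
contact_force: [-0.0, -0.5, 0.2]
width: 0.0927
gripper_force: 0.0
```

```bash
python3 - <<'E'
from h import *
st(); s=snap('wrist','wrist1');np.save('pose1.npy',s['pose'])
for n in ['rack','keeper_knob','keeper','pan','ink','knife_a','knife_a_blade','knife_a_mid']:
    for r in viewer.regions_of('wrist',n):
        if r['confidence']>.3: print(n,round(r['confidence'],2),np.round(r['xy']),r['mask'].sum(),px2w(s,r['xy'],.07).round(3))
E
```

```text
t 3.5 tcp [ 0.4506 -0.1027  0.3807] x [-1.    -0.003  0.   ] y [-0.003  1.    -0.   ] z [-0. -0. -1.] F [-0.04 -0.52  0.2 ] w 0.0927 gf 0.0
rack 0.82 [291. 254.] 14460 [[ 0.567 -0.076  0.07 ]]
keeper_knob 0.85 [245. 289.] 1641 [[ 0.622 -0.143  0.07 ]]
keeper 0.82 [251. 291.] 1793 [[ 0.625 -0.134  0.07 ]]
keeper 0.44 [233. 207.] 2320 [[ 0.499 -0.157  0.07 ]]
pan 0.93 [516. 204.] 12484 [[0.494 0.229 0.07 ]]
ink 0.63 [ 22. 147.] 1720 [[ 0.418 -0.431  0.07 ]]
knife_a 0.97 [356. 219.] 2360 [[0.516 0.013 0.07 ]]
knife_a 0.96 [404. 200.] 1580 [[0.489 0.076 0.07 ]]
knife_a 0.92 [275. 213.] 2284 [[ 0.507 -0.099  0.07 ]]
knife_a 0.77 [234. 204.] 2346 [[ 0.495 -0.155  0.07 ]]
knife_a 0.75 [140. 145.] 2114 [[ 0.416 -0.276  0.07 ]]
knife_a_blade 0.63 [405. 185.] 1105 [[0.469 0.075 0.07 ]]
knife_a_mid 0.87 [410. 174.] 727 [[0.453 0.081 0.07 ]]
knife_a_mid 0.48 [153. 108.] 1013 [[ 0.369 -0.256  0.07 ]]
```

View pics/wrist1.png

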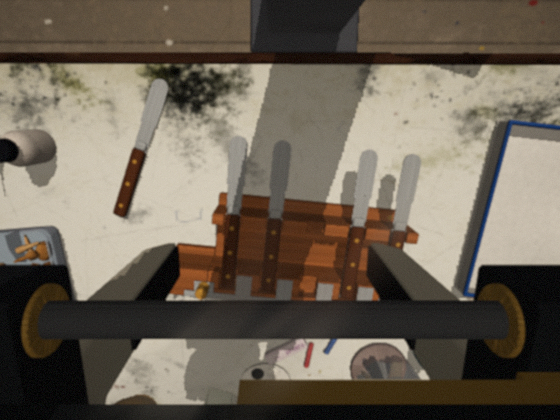

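```bash
cat >> h.py <<'E'
def knives(s,cam='wrist',conf=.5,zr=.071,zb=.010,name='knife_a'):
    out=[]
    for r in viewer.regions_of(cam,name):
        if r['confidence']<conf: continue
        m=r['mask'].astype(np.uint8);n,l,stt,_=cv2.connectedComponentsWithStats(m)
        k=1+np.argmax(stt[1:,4]);v,u=np.nonzero(l==k)
        z=zr
        p=px2w(s,np.c_[u,v],z)[:,:2]
        if p.mean(0)[1]<-.2: p=px2w(s,np.c_[u,v],zb)[:,:2]; z=zb
        c=p.mean(0);w=np.linalg.svd(p-c,full_matrices=False)[2][0];w=w if w[0]>0 else -w
        t=(p-c)@w; n_=np.array([-w[1],w[0]])
        # midline: centre of cross extents
        o=[ (lambda q:(q.min()+q.max())/2)(((p-c)@n_)[(t>a)&(t<a+.01)]) for a in np.arange(t.min()+.02,t.max()-.03,.01)]
        out.append((z,c,c+w*t.min(),c+w*t.max(),np.degrees(np.arctan2(w[1],w[0])),r['confidence'],np.ptp(t)))
        print('z',z,'c',c.round(4),'tip',out[-1][2].round(4),'butt',out[-1][3].round(4),'ang',round(out[-1][4],2),'len',round(out[-1][6],3),'conf',round(out[-1][5],2),np.round(np.array(o)*1000,1))
    return out
E
python3 - <<'E'
from h import *
s=snap('wrist');K=knives(s)
f=s['frame'];cv2.imwrite('pics/crop1.png',cv2.resize(cv2.cvtColor(f[120:310,160:440],cv2.COLOR_RGB2BGR),None,fx=2.8,fy=2.8,interpolation=2))
for c in ['scene','side']:
    q=snap(c); r=viewer.regions_of(c,'pan')[0];v,u=np.nonzero(r['mask'])
    hull=cv2.minAreaRect(px2w(q,np.c_[u,v],.03)[:,:2].astype(np.float32)*1000);print(c,'pan',hull)
    for r in viewer.regions_of(c,'keeper_knob')[:2]:
        v,u=np.nonzero(r['mask']);p=px2w(q,np.c_[u,v],.105);print(c,r['confidence'],'knob',p.min(0),p.max(0))
    print('ink',[px2w(q,r['xy'],.04).round(3) for r in viewer.regions_of(c,'ink')[:1]])
E
```

```text
z 0.071 c [ 0.5072 -0.0998] tip [ 0.4089 -0.09  ] butt [ 0.6232 -0.1115] ang -5.74 len 0.215 conf 0.95 [-0.3 -0.1 -0.1  0.3  0.8 -0.2 -0.2 -0.3  0.7  0.9  0.9  0.8 -0.1 -0.
 -0.1 -0.1 -0.5]
z 0.071 c [ 0.5015 -0.1574] tip [ 0.404  -0.1473] butt [ 0.6166 -0.1692] ang -5.89 len 0.214 conf 0.71 [ 0.1  0.1  0.   0.  -0.7  0.2 -0.1  0.1  0.1  0.4  0.   0.3 -0.6 -0.9
 -0.6 -0.   0.2]
z 0.071 c [0.5194 0.0141] tip [0.4201 0.0241] butt [0.6345 0.0025] ang -5.75 len 0.215 conf 0.64 [ 0.1  0.2  0.2  0.2 -0.1 -0.1 -0.2  0.  -0.2 -0.2 -0.2  0.1  0.6  0.7
 -0.  -0.4  0.1]
z 0.01 c [ 0.4217 -0.2986] tip [ 0.3263 -0.2595] butt [ 0.528  -0.3423] ang -22.31 len 0.218 conf 0.62 [ 0.  -0.1 -0.6 -0.7 -0.1 -0.2 -0.3  0.   0.1  0.1  0.2  0.3  0.1  0.2
 -0.1 -0.3 -0.2]
z 0.071 c [0.4889 0.0751] tip [0.4265 0.0812] butt [0.5577 0.0684] ang -5.56 len 0.132 conf 0.58 [-0.3 -0.4 -0.3 -0.1 -0.1  0.2 -0.2 -0.5  0.1]
scene pan ((528.0587768554688, 307.3731994628906), (199.03717041015625, 280.23175048828125), 83.7418441772461)
scene 0.64 knob [0.35874291 0.2260567  0.105     ] [0.63914211 0.44039906 0.105     ]
scene 0.56 knob [ 0.59010353 -0.20880046  0.105     ] [0.65228315 0.12064657 0.105     ]
ink [array([[ 0.416, -0.443,  0.04 ]])]
side pan ((528.8968505859375, 292.6423034667969), (255.7051544189453, 274.27142333984375), 83.9010009765625)
side 0.94 knob [ 0.59062989 -0.25456074  0.105     ] [0.6487354 0.0495769 0.105    ]
ink [array([[ 0.427, -0.456,  0.04 ]])]
```

View pics/crop1.png

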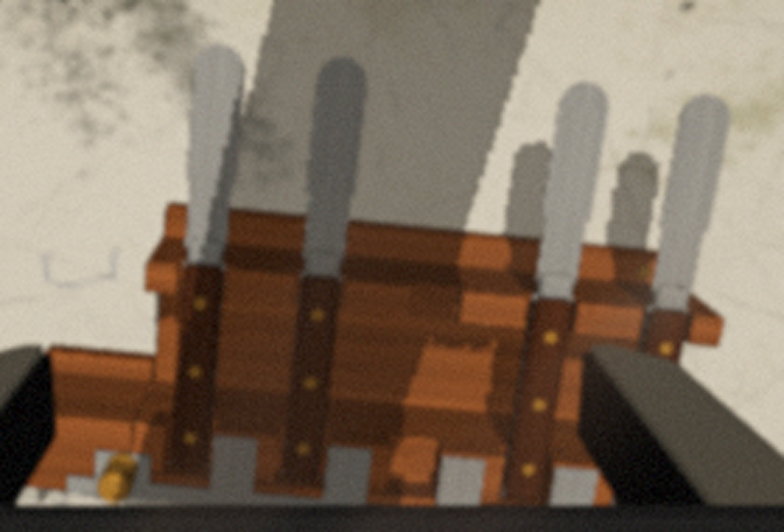

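Emit:
play_rows(
  deltas=[
    {"offset": [-0.006,-0.118,0],"delta_rot": [0,0,0],"claw": 1},
    {"offset": [-0.006,-0.118,0],"delta_rot": [0,0,0],"claw": 0.7},
    {"offset": [-0.006,-0.118,0],"delta_rot": [0,0,0],"claw": 0.7},
    {"offset": [-0.006,-0.118,0],"delta_rot": [0,0,0],"claw": 0.7},
    {"offset": [-0.006,-0.118,0],"delta_rot": [0,0,0],"claw": 0.7},
    {"offset": [-0.006,-0.118,0],"delta_rot": [0,0,0],"claw": 0.7},
    {"offset": [0,0,0.122],"delta_rot": [0,0,0.95],"claw": 0.7},
    {"offset": [0,0,0.122],"delta_rot": [0,0,0.95],"claw": 0.7},
    {"offset": [0,0,0.122],"delta_rot": [0,0,0.95],"claw": 0.7},
    {"offset": [0,0,0.122],"delta_rot": [0,0,0.95],"claw": 0.7},
    {"offset": [0,0,0.122],"delta_rot": [0,0,0.9],"claw": 0.7},
    {"offset": [0,0,0.122],"delta_rot": [0,0,0.9],"claw": 0.7},
  ],
)

```text
time: 5.45
tcp_pos: [0.4615, -0.3146, 0.1593]
tool_rot: [0.0, 0.195, 0.981, -0.0]
contact_force: [0.4, 0.1, 0.6]
width: 0.0655
gripper_force: 0.0
```

Emit:
play_rows(
  deltas=[
    {"offset": [0,0,0],"delta_rot": [0,0,0],"claw": 0.7},
  ],
)

```text
time: 5.53
tcp_pos: [0.4596, -0.3131, 0.1538]
tool_rot: [-0.004, 0.195, 0.981, 0.002]
contact_force: [-0.5, 0.7, -1.0]
width: 0.0648
gripper_force: 0.0
```

```bash
python3 - <<'E'
from h import *
st();s=snap('wrist','wrist2');K=knives(s,conf=.3)
for k in K:
    if k[0]<.02:
        a=np.radians(k[4]);d=np.array([np.cos(a),np.sin(a)])
        for g in (k[2]+d*.146,k[3]-d*.070): to([g[0],g[1],.002])
E
```

```text
t 5.53 tcp [ 0.4596 -0.3131  0.1538] x [-0.924  0.383  0.009] y [0.383 0.924 0.002] z [-0.007  0.006 -1.   ] F [-0.54  0.7  -1.02] w 0.0648 gf 0.0
z 0.01 c [ 0.4184 -0.298 ] tip [ 0.3296 -0.262 ] butt [ 0.5278 -0.3423] ang -22.08 len 0.214 conf 0.84 [-0.  -0.1  0.2  0.1 -0.4 -0.5  0.2  0.1  0.  -0.1 -0.2 -0.2  0.1 -0.
 -0.1 -0.2  0.2]
z 0.071 c [ 0.4347 -0.1045] tip [ 0.4084 -0.1002] butt [ 0.4731 -0.1108] ang -9.33 len 0.066 conf 0.65 [-0.3 -0.4]
z 0.071 c [ 0.4767 -0.1567] tip [ 0.4026 -0.1496] butt [ 0.5626 -0.1649] ang -5.47 len 0.161 conf 0.59 [ 0.2  0.3 -0.  -0.3 -0.3 -0.3 -0.1 -0.1 -0.5  0.  -0.1  0.1]
z 0.071 c [ 0.5082 -0.1906] tip [ 0.4719 -0.1878] butt [ 0.5526 -0.1939] ang -4.33 len 0.081 conf 0.35 [ 0.8  0.  -1.4 -1.7]
z 0.01 c [ 0.3576 -0.2732] tip [ 0.3298 -0.2616] butt [ 0.3883 -0.286 ] ang -22.61 len 0.063 conf 0.33 [ 0.2 -0.6]
to [ 0.4649 -0.3169  0.002 ] units [-0.0138 -0.0029  0.5314] rows 4.0
to [ 0.4629 -0.316   0.002 ] units [-0.0066 -0.0029  0.5314] rows 4.0
to [ 0.4646 -0.3178  0.002 ] units [-0.0139 -0.0061  0.5314] rows 4.0
to [ 0.3237 -0.2591  0.002 ] units [ 0.4949 -0.0023  0.5321] rows 6.0
```

View pics/wrist2.png

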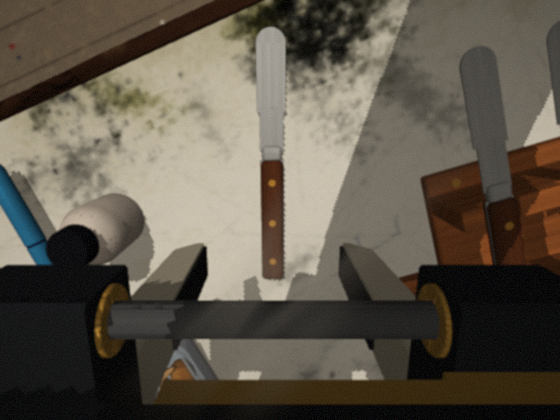

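Emit:
play_rows(
  deltas=[
    {"offset": [-0.01,-0.003,0.11],"delta_rot": [0,0,0],"claw": 0.6},
    {"offset": [0,0,0.11],"delta_rot": [0,0,0],"claw": 0.6},
    {"offset": [0,0,0.11],"delta_rot": [0,0,0],"claw": 0.6},
    {"offset": [0,0,0.09],"delta_rot": [0,0,0],"claw": 0.6},
    {"offset": [0,0,0],"delta_rot": [0,0,0],"claw": 0.6},
    {"offset": [0,0,0],"delta_rot": [0,0,0],"claw": 0.6},
  ],
)

```text
time: 6.13
tcp_pos: [0.465, -0.3173, 0.0372]
tool_rot: [0.0, 0.193, 0.981, -0.0]
contact_force: [-0.3, -1.4, 0.4]
width: 0.0559
gripper_force: 0.0
```

```bash
python3 - <<'E'
from h import *
st();to([.4645,-.3165,.002])
E
```

```text
t 6.13 tcp [ 0.465  -0.3173  0.0372] x [-0.926  0.378 -0.001] y [ 0.378  0.926 -0.   ] z [ 0.001 -0.001 -1.   ] F [-0.32 -1.38  0.36] w 0.0559 gf 0.0
to [ 0.4645 -0.3165  0.002 ] units [0.0025 0.0018 0.1173] rows 1.0
```

Emit:
play_rows(
  deltas=[
    {"offset": [0.001,0.001,0.06],"delta_rot": [0,0,0],"claw": 0.6},
    {"offset": [0,0,0.05],"delta_rot": [0,0,0],"claw": 0.6},
    {"offset": [0,0,0],"delta_rot": [0,0,0],"claw": 0.6},
    {"offset": [0,0,0],"delta_rot": [0,0,0],"claw": 0.1},
    {"offset": [0,0,0],"delta_rot": [0,0,0],"claw": 0.1},
    {"offset": [0,0,0],"delta_rot": [0,0,0],"claw": 0.1},
    {"offset": [0,0,0],"delta_rot": [0,0,0],"claw": 0.1},
    {"offset": [0,0,0],"delta_rot": [0,0,0],"claw": 0.1},
    {"offset": [0,0,0],"delta_rot": [0,0,0],"claw": 0.1},
  ],
  newtons=40,
)

```text
time: 6.88
tcp_pos: [0.4642, -0.3164, 0.0025]
tool_rot: [0.0, 0.193, 0.981, -0.0]
contact_force: [-0.5, 1.5, 0.1]
width: 0.0201
gripper_force: 0.6
```

Emit:
play_rows(
  deltas=[
    {"offset": [0,0,-0.04],"delta_rot": [0,0,0],"claw": 0.1},
    {"offset": [0,0,-0.09],"delta_rot": [0,0,-0.83],"claw": 0.1},
    {"offset": [0,0,-0.09],"delta_rot": [0,0,-0.83],"claw": 0.1},
    {"offset": [0,0,-0.09],"delta_rot": [0,0,-0.83],"claw": 0.1},
    {"offset": [0,0,-0.09],"delta_rot": [0,0,-0.83],"claw": 0.1},
    {"offset": [0,0,-0.05],"delta_rot": [0,0,-0.83],"claw": 0.1},
  ],
)

```text
time: 7.38
tcp_pos: [0.4645, -0.3166, 0.1413]
tool_rot: [0.001, 0.048, 0.999, -0.001]
contact_force: [0.3, 0.8, -1.0]
width: 0.0202
gripper_force: 40.0
```

Emit:
play_rows(
  deltas=[
    {"offset": [-0.02,0.08,0],"delta_rot": [0,0,0],"claw": 0.1},
    {"offset": [-0.033,0.13,0],"delta_rot": [0,0,0],"claw": 0.1},
    {"offset": [-0.033,0.13,0],"delta_rot": [0,0,0],"claw": 0.1},
    {"offset": [-0.033,0.13,0],"delta_rot": [0,0,0],"claw": 0.1},
    {"offset": [-0.033,0.13,0],"delta_rot": [0,0,0],"claw": 0.1},
    {"offset": [-0.033,0.13,0],"delta_rot": [0,0,0],"claw": 0.1},
    {"offset": [-0.033,0.13,0],"delta_rot": [0,0,0],"claw": 0.1},
    {"offset": [-0.014,0.062,0],"delta_rot": [0,0,0],"claw": 0.1},
    {"offset": [0,0,0],"delta_rot": [0,0,0],"claw": 0.1},
    {"offset": [0,0,0],"delta_rot": [0,0,0],"claw": 0.1},
  ],
)

```text
time: 8.22
tcp_pos: [0.5609, -0.0471, 0.1377]
tool_rot: [0.0, 0.049, 0.999, -0.0]
contact_force: [-0.5, -0.8, -1.0]
width: 0.0191
gripper_force: 40.0
```

```bash
python3 - <<'E'
from h import *
o=st();s=snap('wrist','wrist3')
z=o['tcp_pos'][2]
K=knives(s,conf=.3,zr=z+.0065)
print('now rack plane');K=knives(s,conf=.3)
E
```

```text
t 8.22 tcp [ 0.5609 -0.0471  0.1377] x [-0.995  0.097 -0.   ] y [ 0.097  0.995 -0.   ] z [ 0. -0. -1.] F [-0.46 -0.84 -1.04] w 0.0191 gf 40.01141309738159
z 0.14417431661440058 c [ 0.4899 -0.1183] tip [ 0.4389 -0.1129] butt [ 0.5544 -0.1251] ang -6.06 len 0.116 conf 0.95 [-0.   0.1  0.1 -0.1  0.3  0.1  0.1]
z 0.14417431661440058 c [0.5058 0.0374] tip [0.4543 0.0423] butt [0.5718 0.0311] ang -5.43 len 0.118 conf 0.79 [ 0.   0.2 -0.1 -0.1 -0.3 -0.1 -0.1]
z 0.14417431661440058 c [ 0.5005 -0.0015] tip [0.4504 0.0034] butt [ 0.5628 -0.0076] ang -5.55 len 0.113 conf 0.77 [-0.   0.   0.1  0.2  0.2  0.1  0. ]
z 0.14417431661440058 c [ 0.4924 -0.0792] tip [ 0.4428 -0.074 ] butt [ 0.5556 -0.0858] ang -5.94 len 0.113 conf 0.71 [-0.1 -0.2  0.1 -0.  -0.  -0.2  0. ]
now rack plane
z 0.071 c [ 0.4889 -0.1541] tip [ 0.4145 -0.1462] butt [ 0.5831 -0.1641] ang -6.06 len 0.169 conf 0.95 [-0.2 -0.1  0.2 -0.1  0.2 -0.2 -0.1  0.3  0.2  0.2  0.3  0.1]
z 0.071 c [0.5121 0.0731] tip [0.437  0.0803] butt [0.6086 0.064 ] ang -5.43 len 0.172 conf 0.79 [ 0.   0.   0.3  0.1 -0.1 -0.1 -0.2 -0.3 -0.2 -0.1 -0.1 -0.2 -0.3]
z 0.071 c [0.5044 0.0163] tip [0.4314 0.0234] butt [0.5954 0.0075] ang -5.55 len 0.165 conf 0.77 [ 0.  -0.2  0.   0.2  0.1  0.1  0.3  0.2  0.1  0.1  0.1 -0.3]
z 0.071 c [ 0.4926 -0.0971] tip [ 0.4201 -0.0895] butt [ 0.5849 -0.1067] ang -5.94 len 0.166 conf 0.71 [-0.2  0.1 -0.1 -0.2  0.1  0.  -0.1  0.  -0.2 -0.1  0.   0.1]
```

View pics/wrist3.png

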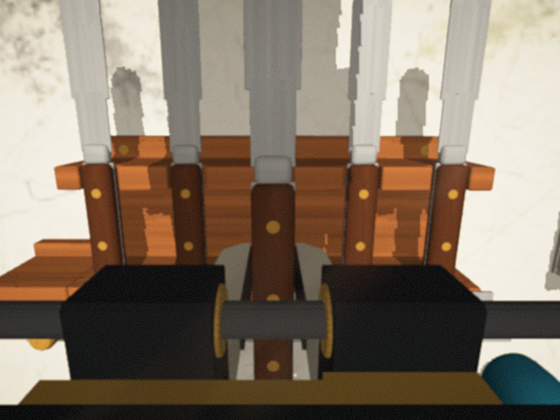

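```bash
python3 - <<'E'
from h import *
s=snap('wrist');O=np.array([.574,-.049]);a=np.radians(-5.75);E=np.array([[np.cos(a),np.sin(a)],[-np.sin(a),np.cos(a)]])
f=lambda uv,z:print(uv,z,(E@(px2w(s,uv,z)[0,:2]-O)).round(4))
for uv in [(96,164),(186,164),(364,163),(451,164)]: f(uv,.075)
f((273,183),.150);f((273,228),.150);f((274,365),.150)
for uv in [(96,194),(185,194),(361,194),(453,194)]: f(uv,.075)
print('tcp',(E@(np.array(bot.get_obs()['tcp_pos'])[:2]-O)).round(4))
E
```

```text
(96, 164) 0.075 [-0.0545 -0.1137]
(186, 164) 0.075 [-0.0545 -0.0565]
(364, 163) 0.075 [-0.055   0.0566]
(451, 164) 0.075 [-0.0543  0.1119]
(273, 183) 0.15 [-0.0555 -0.0012]
(273, 228) 0.15 [-0.0352 -0.0012]
(274, 365) 0.15 [ 0.0358 -0.0008]
(96, 194) 0.075 [-0.0351 -0.1161]
(185, 194) 0.075 [-0.035  -0.0583]
(361, 194) 0.075 [-0.0349  0.0559]
(453, 194) 0.075 [-0.0348  0.1155]
tcp [-0.0134 -0.0013]
```

Emit:
play_rows(
  deltas=[
    {"offset": [0,0.002,0.08],"delta_rot": [0,0,0],"claw": 0.1},
    {"offset": [0,0,0.08],"delta_rot": [0,0,0],"claw": 0.1},
    {"offset": [0,0,0.05],"delta_rot": [0,0,0],"claw": 0.1},
    {"offset": [0,0,0.02],"delta_rot": [0,0,0],"claw": 0.1},
    {"offset": [0,0,0.012],"delta_rot": [0,0,0],"claw": 0.1},
    {"offset": [0,0,0],"delta_rot": [0,0,0],"claw": 0.1},
    {"offset": [0,0,0],"delta_rot": [0,0,0],"claw": 0.1},
  ],
)

```text
time: 9.0
tcp_pos: [0.5613, -0.0478, 0.0655]
tool_rot: [0.001, 0.05, 0.999, -0.0]
contact_force: [0.2, -1.6, -0.9]
width: 0.0197
gripper_force: 40.0
```

```bash
python3 - <<'E'
from h import *
o=st()
E
```

```text
t 9.0 tcp [ 0.5613 -0.0478  0.0655] x [-0.995  0.1   -0.001] y [ 0.1    0.995 -0.   ] z [ 0.001 -0.    -1.   ] F [ 0.21 -1.6  -0.93] w 0.0197 gf 39.998125433921814
```

Emit:
play_rows(
  deltas=[
    {"offset": [0,0,0.009],"delta_rot": [0,0,0],"claw": 0.1},
    {"offset": [0,0,0],"delta_rot": [0,0,0],"claw": 0.1},
    {"offset": [0,0,0],"delta_rot": [0,0,0],"claw": 0.4},
    {"offset": [0,0,0],"delta_rot": [0,0,0],"claw": 0.4},
    {"offset": [0,0,0],"delta_rot": [0,0,0],"claw": 0.4},
    {"offset": [0,0,-0.08],"delta_rot": [0,0,0],"claw": 0.4},
    {"offset": [0,0,-0.13],"delta_rot": [0,0,0],"claw": 0.4},
    {"offset": [0,0,-0.09],"delta_rot": [0,0,0],"claw": 0.4},
    {"offset": [0,0,0],"delta_rot": [0,0,0],"claw": 0.4},
    {"offset": [0,0,0],"delta_rot": [0,0,0],"claw": 0.4},
  ],
  newtons=20,
)

```text
time: 9.83
tcp_pos: [0.5615, -0.0475, 0.1534]
tool_rot: [0.001, 0.05, 0.999, -0.0]
contact_force: [-0.3, 0.5, -0.8]
width: 0.0373
gripper_force: 0.0
```

```bash
cat >> h.py <<'E'
O=np.array([.574,-.049]);_a=np.radians(-5.75);RE=np.array([[np.cos(_a),np.sin(_a)],[-np.sin(_a),np.cos(_a)]])
def rk(p): return RE@(np.array(p)[:2]-O)
def wd(r,z): return np.r_[O+RE.T@np.array(r),z]
E
python3 - <<'E'
from h import *
o=st();print(rk(o['tcp_pos']));s=snap('wrist','wrist4')
for uv in [(96,164)]: pass
for k in knives(s,conf=.3): print(rk(k[2]).round(4),rk(k[3]).round(4))
for r in viewer.regions_of('wrist','keeper_knob')[:2]: print(r['confidence'],r['xy'],rk(px2w(s,r['xy'],.095)[0]))
to(wd([.052,-.144],.13))
E
```

```text
t 9.83 tcp [ 0.5615 -0.0475  0.1534] x [-0.995  0.099 -0.003] y [ 0.099  0.995 -0.   ] z [ 0.003 -0.    -1.   ] F [-0.29  0.48 -0.83] w 0.0373 gf 0.0
[-0.01258589  0.00028213]
z 0.071 c [0.5128 0.0731] tip [0.4338 0.0809] butt [0.6088 0.0636] ang -5.65 len 0.176 conf 0.84 [-0.  -0.  -0.1  0.  -0.  -0.1 -0.  -0.1  0.1  0.1  0.  -0.  -0. ]
z 0.071 c [ 0.5102 -0.0429] tip [ 0.4222 -0.0341] butt [ 0.6257 -0.0543] ang -5.67 len 0.205 conf 0.8 [ 0.   0.  -0.   0.3 -0.1 -0.1 -0.1 -0.1 -0.2 -0.2  0.1  0.1  0.1  0.1
  0.1  0. ]
z 0.071 c [ 0.4922 -0.0972] tip [ 0.4166 -0.0888] butt [ 0.5971 -0.1088] ang -6.32 len 0.182 conf 0.69 [-0.3 -0.1  0.  -0.   0.1  0.2  0.1  0.5  0.4  0.2  0.4  0.5  0.6  0.7]
z 0.071 c [0.5047 0.0166] tip [0.4279 0.0237] butt [0.6079 0.007 ] ang -5.3 len 0.181 conf 0.57 [-0.1  0.1 -0.  -0.1  0.1  0.1 -0.4 -0.6 -0.1 -0.  -0.3 -0.1 -0.5 -1. ]
[-0.1525  0.1152] [0.0234 0.1155]
[-0.1526 -0.0004] [ 0.052  -0.0001]
[-0.1527 -0.0554] [ 0.029  -0.0572]
[-0.1526  0.0577] [0.0282 0.0591]
0.93 [298.6, 290.1] [0.03226857 0.01774648]
to [ 0.6113 -0.1975  0.13  ] units [-0.219  -0.4812  0.0673] rows 4.0
```

View pics/wrist4.png

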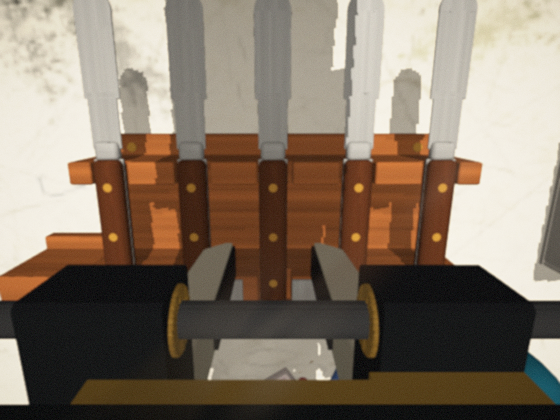

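Emit:
play_rows(
  deltas=[
    {"offset": [-0.055,-0.12,0],"delta_rot": [0,0,0],"claw": 0.4},
    {"offset": [-0.055,-0.12,0],"delta_rot": [0,0,0],"claw": 0.4},
    {"offset": [-0.055,-0.12,0],"delta_rot": [0,0,0],"claw": 0.4},
    {"offset": [-0.055,-0.12,0.033],"delta_rot": [0,0,0],"claw": 0.4},
    {"offset": [0,0,0.033],"delta_rot": [0,0,0],"claw": 0.4},
    {"offset": [0,0,0],"delta_rot": [0,0,0],"claw": 0.4},
    {"offset": [0,0,0],"delta_rot": [0,0,0],"claw": 0.4},
  ],
)

```text
time: 10.57
tcp_pos: [0.6114, -0.1968, 0.1302]
tool_rot: [-0.001, 0.05, 0.999, 0.001]
contact_force: [-0.2, 0.3, 0.6]
width: 0.0373
gripper_force: 0.0
```

```bash
python3 - <<'E'
from h import *
o=st();print(rk(o['tcp_pos']));s=snap('wrist','wrist5')
f=s['frame'].astype(int)
m=((f[...,0]>110)&(f[...,0]-f[...,2]>70)&(f[...,1]-f[...,2]>35)).astype(np.uint8)
n,l,t,c=cv2.connectedComponentsWithStats(m)
for i in range(1,n):
    if t[i,4]>150: print(t[i],c[i].round(),rk(px2w(s,c[i],.1)[0]).round(4))
print(w2px(s,[wd([.052,-.144],.105),wd([.052,-.144],.08)]).round())
E
```

```text
t 10.57 tcp [ 0.6114 -0.1968  0.1302] x [-0.995  0.1    0.003] y [0.1   0.995 0.001] z [-0.003  0.001 -1.   ] F [-0.19  0.33  0.64] w 0.0373 gf 0.0
[ 0.05203528 -0.14328124]
[478  47  21  14 221] [488.  53.] [-0.0493 -0.034 ]
[536  54  24  32 618] [549.  72.] [-0.0403 -0.0016]
[338 116  56  10 172] [364. 120.] [-0.0161 -0.0949]
[459 126  23  59 795] [471. 157.] [ 0.0035 -0.0354]
[534 130  26  55 992] [549. 161.] [0.0053 0.0073]
[425 147  16  38 321] [433. 169.] [ 0.0096 -0.0554]
[ 190  169   70   24 1117] [222. 179.] [ 0.0151 -0.1714]
[ 176  194   94   71 3122] [205. 223.] [ 0.0407 -0.1822]
[449 194  67  52 927] [478. 226.] [ 0.0421 -0.0263]
[254 234  26  26 529] [266. 246.] [ 0.0543 -0.1472]
[370 294   8  62 236] [374. 327.] [ 0.1069 -0.081 ]
[168 298   7  57 199] [171. 325.] [ 0.1054 -0.206 ]
[[272. 245.]
 [272. 232.]]
```

View pics/wrist5.png

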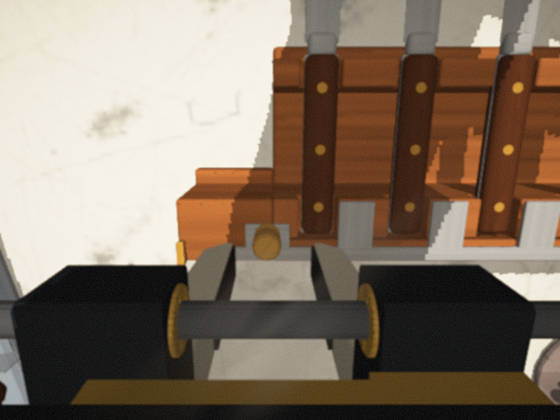

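Emit:
play_rows(
  deltas=[
    {"offset": [0,-0.007,0.08],"delta_rot": [0,0,0],"claw": 0.4},
    {"offset": [0,0,0.068],"delta_rot": [0,0,0],"claw": 0.4},
    {"offset": [0,0,0],"delta_rot": [0,0,0],"claw": 0.4},
    {"offset": [0,0,0],"delta_rot": [0,0,0],"claw": 0.1},
    {"offset": [0,0,0],"delta_rot": [0,0,0],"claw": 0.1},
    {"offset": [0,0,0],"delta_rot": [0,0,0],"claw": 0.1},
    {"offset": [0,0,0],"delta_rot": [0,0,0],"claw": 0.1},
    {"offset": [0,0,0],"delta_rot": [0,0,0],"claw": 0.1},
  ],
)

```text
time: 11.28
tcp_pos: [0.6126, -0.1993, 0.0892]
tool_rot: [0.001, 0.05, 0.999, -0.0]
contact_force: [-0.1, 2.0, 6.8]
width: 0.0166
gripper_force: 20.0
```

```bash
python3 - <<'E'
from h import *
o=st();print(rk(o['tcp_pos']))
E
```

```text
t 11.28 tcp [ 0.6126 -0.1993  0.0892] x [-0.995  0.099 -0.002] y [ 0.099  0.995 -0.   ] z [ 0.002 -0.001 -1.   ] F [-0.14  1.97  6.84] w 0.0166 gf 20.001456141471863
[ 0.05346542 -0.14572257]
```

Emit:
play_rows(
  deltas=[
    {"offset": [0,0,-0.008],"delta_rot": [0,0,0],"claw": 0.1},
    {"offset": [0,-0.02,0],"delta_rot": [0,0,0],"claw": 0.1},
    {"offset": [0,-0.02,0],"delta_rot": [0,0,0],"claw": 0.1},
    {"offset": [0,-0.02,0],"delta_rot": [0,0,0],"claw": 0.1},
    {"offset": [0,-0.02,0],"delta_rot": [0,0,0],"claw": 0.1},
    {"offset": [0,-0.01,0],"delta_rot": [0,0,0],"claw": 0.1},
    {"offset": [0,-0.004,0],"delta_rot": [0,0,0],"claw": 0.1},
    {"offset": [0,0,0],"delta_rot": [0,0,0],"claw": 0.1},
  ],
)

```text
time: 11.95
tcp_pos: [0.6097, -0.2242, 0.0894]
tool_rot: [0.0, 0.049, 0.999, 0.003]
contact_force: [6.9, 23.3, -4.9]
width: 0.0162
gripper_force: 20.0
```

```bash
python3 - <<'E'
from h import *
o=st();print(rk(o['tcp_pos']),RE@np.array(o['contact_force'])[:2])
E
```

```text
t 11.95 tcp [ 0.6097 -0.2242  0.0894] x [-0.995  0.099  0.   ] y [0.099 0.995 0.006] z [ 0.     0.006 -1.   ] F [ 6.9  23.33 -4.95] w 0.0162 gf 20.00746250152588
[ 0.05308444 -0.17078444] [ 4.52598987 23.90544187]
```

Emit:
play_rows(
  deltas=[
    {"offset": [0,0.009,0],"delta_rot": [0,0,0],"claw": 0.1},
    {"offset": [0,0,0],"delta_rot": [0,0,0],"claw": 0.4},
    {"offset": [0,0,0],"delta_rot": [0,0,0],"claw": 0.4},
    {"offset": [0,0,-0.12],"delta_rot": [0,0,0],"claw": 0.4},
    {"offset": [0,0,-0.02],"delta_rot": [0,0,0],"claw": 0.2},
    {"offset": [0.11,0.037,0],"delta_rot": [0,0,0],"claw": 0},
    {"offset": [0.11,0.037,0],"delta_rot": [0,0,0],"claw": 0},
    {"offset": [0.11,0.037,0],"delta_rot": [0,0,0],"claw": 0},
    {"offset": [0.11,0.037,0],"delta_rot": [0,0,0],"claw": 0},
    {"offset": [0.11,0.037,0],"delta_rot": [0,0,0],"claw": 0},
    {"offset": [0,0,0],"delta_rot": [0,0,0],"claw": 0},
    {"offset": [0,0,0],"delta_rot": [0,0,0],"claw": 0},
  ],
)

```text
time: 12.95
tcp_pos: [0.4503, -0.1531, 0.1334]
tool_rot: [0.002, 0.05, 0.999, -0.001]
contact_force: [0.3, -1.1, 0.8]
width: 0.0003
gripper_force: 0.0
```

```bash
python3 - <<'E'
from h import *
o=st();print(rk(o['tcp_pos']));s=snap('wrist','wrist6');q=snap('scene','scene6')
for k in knives(s,conf=.3): print(rk(k[2]).round(4),rk(k[3]).round(4))
to(wd([-.113,-.1155],.075))
f=q['frame'][140:270,190:330];g=s['frame'][:,:]
a=cv2.resize(f,(480,446),interpolation=2)
cv2.imwrite('pics/c6.png',cv2.cvtColor(a,cv2.COLOR_RGB2BGR))
E
```

```text
t 12.95 tcp [ 0.4503 -0.1531  0.1334] x [-0.995  0.1   -0.003] y [ 0.1    0.995 -0.001] z [ 0.003 -0.001 -1.   ] F [ 0.26 -1.13  0.77] w 0.0003 gf 0.0
[-0.11260327 -0.11591982]
z 0.071 c [ 0.4454 -0.0945] tip [ 0.4092 -0.0908] butt [ 0.4834 -0.0984] ang -5.84 len 0.075 conf 0.93 [-0.1  0.   0. ]
z 0.071 c [ 0.4609 -0.0404] tip [ 0.4141 -0.0364] butt [ 0.5161 -0.0452] ang -4.91 len 0.102 conf 0.68 [-0.2 -0.1  0.  -0.  -0.  -0.1]
z 0.071 c [ 0.4332 -0.1504] tip [ 0.4029 -0.1474] butt [ 0.464  -0.1535] ang -5.69 len 0.061 conf 0.62 [-0.3  0.3]
[-0.1597 -0.0581] [-0.0852 -0.0582]
[-0.1604 -0.0035] [-0.058 -0.002]
[-0.1604 -0.1151] [-0.099 -0.115]
to [ 0.45   -0.1526  0.075 ] units [0.0055 0.0026 0.1913] rows 2.0
```

View pics/wrist6.png

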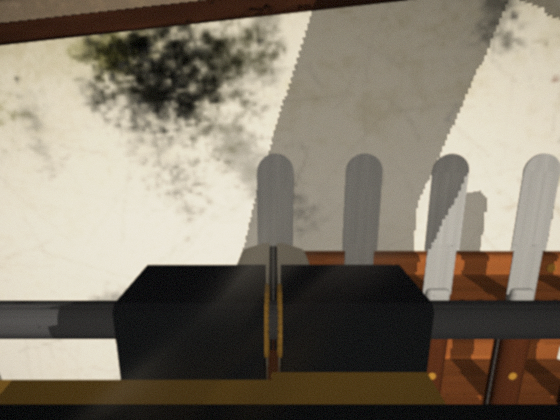

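Emit:
play_rows(
  deltas=[
    {"offset": [0,0,0.1],"delta_rot": [0,0,0],"claw": 0},
    {"offset": [0,0,0.09],"delta_rot": [0,0,0],"claw": 0},
    {"offset": [0,0,0],"delta_rot": [0,0,0],"claw": 0},
    {"offset": [0,0,0],"delta_rot": [0,0,0],"claw": 0},
    {"offset": [0,0,0],"delta_rot": [0,0,0],"claw": 0},
  ],
)

```text
time: 13.52
tcp_pos: [0.4516, -0.1535, 0.0762]
tool_rot: [0.0, 0.05, 0.999, -0.0]
contact_force: [-0.1, 0.3, 0.1]
width: 0.0005
gripper_force: 0.0
```

Emit:
play_rows(
  deltas=[
    {"offset": [0,0,0.012],"delta_rot": [0,0,0],"claw": 0},
    {"offset": [0,0,0.012],"delta_rot": [0,0,0],"claw": 0},
    {"offset": [0,0,0],"delta_rot": [0,0,0],"claw": 0},
    {"offset": [0,0,0],"delta_rot": [0,0,0],"claw": 0},
    {"offset": [0,0,0],"delta_rot": [0,0,0],"claw": 0},
  ],
)

```text
time: 13.93
tcp_pos: [0.451, -0.1532, 0.0682]
tool_rot: [0.0, 0.05, 0.999, -0.0]
contact_force: [0.8, 0.8, 0.7]
width: 0.0005
gripper_force: 0.4
```

Emit:
play_rows(
  deltas=[
    {"offset": [0,0,0.01],"delta_rot": [0,0,0],"claw": 0},
    {"offset": [0,0,0],"delta_rot": [0,0,0],"claw": 0},
    {"offset": [0,0,0],"delta_rot": [0,0,0],"claw": 0},
    {"offset": [0,0,0],"delta_rot": [0,0,0],"claw": 0},
    {"offset": [0,0,0],"delta_rot": [0,0,0],"claw": 0},
  ],
)

```text
time: 14.35
tcp_pos: [0.4511, -0.1532, 0.0653]
tool_rot: [0.0, 0.05, 0.999, -0.0]
contact_force: [-0.2, -0.4, 5.3]
width: 0.0004
gripper_force: 3.0
```

Emit:
play_rows(
  deltas=[
    {"offset": [0,0,0.003],"delta_rot": [0,0,0],"claw": 0},
    {"offset": [0,0,0],"delta_rot": [0,0,0],"claw": 0},
    {"offset": [0,0,0],"delta_rot": [0,0,0],"claw": 0},
    {"offset": [0,0,0],"delta_rot": [0,0,0],"claw": 0},
  ],
)

```text
time: 14.68
tcp_pos: [0.4512, -0.1532, 0.0646]
tool_rot: [0.001, 0.05, 0.999, -0.0]
contact_force: [-0.6, 0.3, 6.5]
width: 0.0003
gripper_force: 3.9
```

Emit:
play_rows(
  deltas=[
    {"offset": [0,0,0],"delta_rot": [0,0,0],"claw": 0},
  ],
)

```text
time: 14.77
tcp_pos: [0.4512, -0.1532, 0.0645]
tool_rot: [0.001, 0.05, 0.999, -0.0]
contact_force: [-2.4, 0.2, 7.2]
width: 0.0007
gripper_force: 3.9
```

Emit:
play_rows(
  deltas=[
    {"offset": [0,0,0],"delta_rot": [0,0,0],"claw": 0},
  ],
)

```text
time: 14.85
tcp_pos: [0.4512, -0.1532, 0.0645]
tool_rot: [0.001, 0.05, 0.999, -0.0]
contact_force: [-1.2, -0.1, 7.3]
width: 0.0002
gripper_force: 3.9
```

Emit:
play_rows(
  deltas=[
    {"offset": [0,0,-0.085],"delta_rot": [0,0,0],"claw": 0},
    {"offset": [0,0.0965,0],"delta_rot": [0,0,0],"claw": 0},
    {"offset": [0,0.0965,0],"delta_rot": [0,0,0],"claw": 0},
    {"offset": [0,0,0],"delta_rot": [0,0,0],"claw": 0},
    {"offset": [0,0,0.05],"delta_rot": [0,0,0],"claw": 0},
    {"offset": [0,0,0.018],"delta_rot": [0,0,0],"claw": 0},
    {"offset": [0,0,0],"delta_rot": [0,0,0],"claw": 0},
    {"offset": [0,0,0],"delta_rot": [0,0,0],"claw": 0},
    {"offset": [0,0,0],"delta_rot": [0,0,0],"claw": 0},
  ],
)

```text
time: 15.6
tcp_pos: [0.4566, -0.0958, 0.0693]
tool_rot: [-0.0, 0.05, 0.999, -0.0]
contact_force: [1.3, 0.5, -0.6]
width: 0.0004
gripper_force: 0.0
```

Emit:
play_rows(
  deltas=[
    {"offset": [0,0,0.008],"delta_rot": [0,0,0],"claw": 0},
    {"offset": [0,0,0.005],"delta_rot": [0,0,0],"claw": 0},
    {"offset": [0,0,0],"delta_rot": [0,0,0],"claw": 0},
    {"offset": [0,0,0],"delta_rot": [0,0,0],"claw": 0},
    {"offset": [0,0,0],"delta_rot": [0,0,0],"claw": 0},
  ],
)

```text
time: 16.02
tcp_pos: [0.4567, -0.0956, 0.0652]
tool_rot: [0.0, 0.05, 0.999, -0.0]
contact_force: [0.0, -1.1, 2.1]
width: 0.0004
gripper_force: 0.7
```

Emit:
play_rows(
  deltas=[
    {"offset": [0,0,0],"delta_rot": [0,0,0],"claw": 0},
  ],
)

```text
time: 16.1
tcp_pos: [0.4566, -0.0955, 0.0652]
tool_rot: [0.0, 0.05, 0.999, -0.0]
contact_force: [0.6, -0.3, 1.7]
width: 0.0004
gripper_force: 0.7
```

Emit:
play_rows(
  deltas=[
    {"offset": [0,0,0.01],"delta_rot": [0,0,0],"claw": 0},
    {"offset": [0,0,0.01],"delta_rot": [0,0,0],"claw": 0},
    {"offset": [0,0,0],"delta_rot": [0,0,0],"claw": 0},
    {"offset": [0,0,0],"delta_rot": [0,0,0],"claw": 0},
    {"offset": [0,0,0],"delta_rot": [0,0,0],"claw": 0},
  ],
)

```text
time: 16.52
tcp_pos: [0.4566, -0.0955, 0.0592]
tool_rot: [0.0, 0.05, 0.999, 0.0]
contact_force: [0.2, -1.0, 5.6]
width: 0.0002
gripper_force: 2.2
```

Emit:
play_rows(
  deltas=[
    {"offset": [0,0,0],"delta_rot": [0,0,0],"claw": 0},
  ],
)

```text
time: 16.6
tcp_pos: [0.4566, -0.0955, 0.0592]
tool_rot: [0.0, 0.05, 0.999, -0.0]
contact_force: [1.3, -0.5, 3.8]
width: 0.0008
gripper_force: 2.1
```

Emit:
play_rows(
  deltas=[
    {"offset": [0,0,0.009],"delta_rot": [0,0,0],"claw": 0},
    {"offset": [0,0,0],"delta_rot": [0,0,0],"claw": 0},
    {"offset": [0,0,0],"delta_rot": [0,0,0],"claw": 0},
    {"offset": [0,0,0],"delta_rot": [0,0,0],"claw": 0},
    {"offset": [0,0,0],"delta_rot": [0,0,0],"claw": 0},
  ],
)

```text
time: 17.02
tcp_pos: [0.4567, -0.0955, 0.0567]
tool_rot: [0.0, 0.05, 0.999, -0.0]
contact_force: [0.9, 0.1, 5.6]
width: 0.0007
gripper_force: 2.7
```

Emit:
play_rows(
  deltas=[
    {"offset": [0,0,0],"delta_rot": [0,0,0],"claw": 0},
  ],
)

```text
time: 17.1
tcp_pos: [0.4567, -0.0955, 0.0566]
tool_rot: [0.0, 0.05, 0.999, -0.0]
contact_force: [0.4, -0.8, 6.4]
width: 0.0008
gripper_force: 2.7
```

Emit:
play_rows(
  deltas=[
    {"offset": [0,0,0],"delta_rot": [0,0,0],"claw": 0},
  ],
)

```text
time: 17.18
tcp_pos: [0.4567, -0.0955, 0.0566]
tool_rot: [0.0, 0.05, 0.999, -0.0]
contact_force: [0.9, 0.9, 6.0]
width: 0.0004
gripper_force: 2.7
```

Emit:
play_rows(
  deltas=[
    {"offset": [0,0,-0.057],"delta_rot": [0,0,0],"claw": 0},
    {"offset": [0,0,-0.057],"delta_rot": [0,0,0],"claw": 0},
    {"offset": [0,0.0965,0],"delta_rot": [0,0,0],"claw": 0},
    {"offset": [0,0.0965,0],"delta_rot": [0,0,0],"claw": 0},
    {"offset": [0,0,0],"delta_rot": [0,0,0],"claw": 0},
    {"offset": [0,0,0.05],"delta_rot": [0,0,0],"claw": 0},
    {"offset": [0,0,0.018],"delta_rot": [0,0,0],"claw": 0},
    {"offset": [0,0,0],"delta_rot": [0,0,0],"claw": 0},
    {"offset": [0,0,0],"delta_rot": [0,0,0],"claw": 0},
    {"offset": [0,0,0],"delta_rot": [0,0,0],"claw": 0},
  ],
)

```text
time: 18.02
tcp_pos: [0.4623, -0.0382, 0.0704]
tool_rot: [-0.0, 0.05, 0.999, -0.0]
contact_force: [0.1, 0.6, -0.3]
width: 0.0004
gripper_force: 0.0
```

Emit:
play_rows(
  deltas=[
    {"offset": [0,0,0.008],"delta_rot": [0,0,0],"claw": 0},
    {"offset": [0,0,0.005],"delta_rot": [0,0,0],"claw": 0},
    {"offset": [0,0,0],"delta_rot": [0,0,0],"claw": 0},
    {"offset": [0,0,0],"delta_rot": [0,0,0],"claw": 0},
    {"offset": [0,0,0],"delta_rot": [0,0,0],"claw": 0},
  ],
)

```text
time: 18.43
tcp_pos: [0.4624, -0.0379, 0.0664]
tool_rot: [0.0, 0.05, 0.999, -0.0]
contact_force: [-0.7, -1.0, 1.4]
width: 0.0005
gripper_force: 0.3
```

Emit:
play_rows(
  deltas=[
    {"offset": [0,0,0],"delta_rot": [0,0,0],"claw": 0},
  ],
)

```text
time: 18.52
tcp_pos: [0.4624, -0.0379, 0.0664]
tool_rot: [0.0, 0.05, 0.999, -0.0]
contact_force: [0.2, -0.4, 1.1]
width: 0.0003
gripper_force: 0.3
```

Emit:
play_rows(
  deltas=[
    {"offset": [0,0,0.007],"delta_rot": [0,0,0],"claw": 0},
    {"offset": [0,0,0],"delta_rot": [0,0,0],"claw": 0},
    {"offset": [0,0,0],"delta_rot": [0,0,0],"claw": 0},
    {"offset": [0,0,0],"delta_rot": [0,0,0],"claw": 0},
  ],
)

```text
time: 18.85
tcp_pos: [0.4624, -0.0379, 0.0642]
tool_rot: [0.0, 0.05, 0.999, -0.0]
contact_force: [1.4, 0.1, 2.3]
width: 0.0004
gripper_force: 0.8
```

Emit:
play_rows(
  deltas=[
    {"offset": [0,0,0],"delta_rot": [0,0,0],"claw": 0},
  ],
)

```text
time: 18.93
tcp_pos: [0.4624, -0.0378, 0.0642]
tool_rot: [0.0, 0.05, 0.999, -0.0]
contact_force: [0.4, -0.1, 2.5]
width: 0.0005
gripper_force: 0.8
```

Emit:
play_rows(
  deltas=[
    {"offset": [0,0,0.012],"delta_rot": [0,0,0],"claw": 0},
    {"offset": [0,0,0.01],"delta_rot": [0,0,0],"claw": 0},
    {"offset": [0,0,0],"delta_rot": [0,0,0],"claw": 0},
    {"offset": [0,0,0],"delta_rot": [0,0,0],"claw": 0},
    {"offset": [0,0,0],"delta_rot": [0,0,0],"claw": 0},
  ],
)

```text
time: 19.35
tcp_pos: [0.4624, -0.0379, 0.0576]
tool_rot: [-0.0, 0.05, 0.999, 0.0]
contact_force: [0.7, -0.5, 5.0]
width: 0.0004
gripper_force: 2.3
```

Emit:
play_rows(
  deltas=[
    {"offset": [0,0,0],"delta_rot": [0,0,0],"claw": 0},
  ],
)

```text
time: 19.43
tcp_pos: [0.4623, -0.0378, 0.0576]
tool_rot: [-0.0, 0.05, 0.999, 0.0]
contact_force: [0.2, 0.5, 5.1]
width: 0.0002
gripper_force: 2.3
```

Emit:
play_rows(
  deltas=[
    {"offset": [0,0,0],"delta_rot": [0,0,0],"claw": 0},
  ],
)

```text
time: 19.52
tcp_pos: [0.4623, -0.0378, 0.0576]
tool_rot: [0.0, 0.05, 0.999, 0.0]
contact_force: [0.4, -0.2, 4.9]
width: 0.0003
gripper_force: 2.3
```

Emit:
play_rows(
  deltas=[
    {"offset": [0,0,0.007],"delta_rot": [0,0,0],"claw": 0},
    {"offset": [0,0,0],"delta_rot": [0,0,0],"claw": 0},
    {"offset": [0,0,0],"delta_rot": [0,0,0],"claw": 0},
    {"offset": [0,0,0],"delta_rot": [0,0,0],"claw": 0},
    {"offset": [0,0,0],"delta_rot": [0,0,0],"claw": 0},
  ],
)

```text
time: 19.93
tcp_pos: [0.4625, -0.0379, 0.0556]
tool_rot: [0.0, 0.05, 0.999, -0.0]
contact_force: [1.2, -0.6, 5.7]
width: 0.0005
gripper_force: 2.7
```

Emit:
play_rows(
  deltas=[
    {"offset": [0,0,-0.059],"delta_rot": [0,0,0],"claw": 0},
    {"offset": [0,0,-0.058],"delta_rot": [0,0,0],"claw": 0},
    {"offset": [0,0.0965,0],"delta_rot": [0,0,0],"claw": 0},
    {"offset": [0,0.0965,0],"delta_rot": [0,0,0],"claw": 0},
    {"offset": [0,0,0],"delta_rot": [0,0,0],"claw": 0},
    {"offset": [0,0,0.05],"delta_rot": [0,0,0],"claw": 0},
    {"offset": [0,0,0.02],"delta_rot": [0,0,0],"claw": 0},
    {"offset": [0,0,0],"delta_rot": [0,0,0],"claw": 0},
    {"offset": [0,0,0],"delta_rot": [0,0,0],"claw": 0},
    {"offset": [0,0,0],"delta_rot": [0,0,0],"claw": 0},
  ],
)

```text
time: 20.77
tcp_pos: [0.4681, 0.0195, 0.0698]
tool_rot: [-0.0, 0.05, 0.999, -0.0]
contact_force: [-0.9, -0.7, -0.4]
width: 0.0007
gripper_force: 0.0
```

Emit:
play_rows(
  deltas=[
    {"offset": [0,0,0.01],"delta_rot": [0,0,0],"claw": 0},
    {"offset": [0,0,0.005],"delta_rot": [0,0,0],"claw": 0},
    {"offset": [0,0,0],"delta_rot": [0,0,0],"claw": 0},
    {"offset": [0,0,0],"delta_rot": [0,0,0],"claw": 0},
    {"offset": [0,0,0],"delta_rot": [0,0,0],"claw": 0},
  ],
)

```text
time: 21.18
tcp_pos: [0.4682, 0.0197, 0.0652]
tool_rot: [0.0, 0.05, 0.999, -0.0]
contact_force: [1.0, -0.5, 0.7]
width: 0.0004
gripper_force: 0.5
```

Emit:
play_rows(
  deltas=[
    {"offset": [0,0,0],"delta_rot": [0,0,0],"claw": 0},
  ],
)

```text
time: 21.27
tcp_pos: [0.4682, 0.0197, 0.0652]
tool_rot: [0.0, 0.05, 0.999, -0.0]
contact_force: [-0.1, 0.6, 1.5]
width: 0.0007
gripper_force: 0.5
```

Emit:
play_rows(
  deltas=[
    {"offset": [0,0,0.012],"delta_rot": [0,0,0],"claw": 0},
    {"offset": [0,0,0.012],"delta_rot": [0,0,0],"claw": 0},
    {"offset": [0,0,0],"delta_rot": [0,0,0],"claw": 0},
    {"offset": [0,0,0],"delta_rot": [0,0,0],"claw": 0},
    {"offset": [0,0,0],"delta_rot": [0,0,0],"claw": 0},
  ],
)

```text
time: 21.68
tcp_pos: [0.4681, 0.0198, 0.0579]
tool_rot: [-0.0, 0.05, 0.999, 0.0]
contact_force: [0.3, -0.0, 4.8]
width: 0.0
gripper_force: 2.1
```

Emit:
play_rows(
  deltas=[
    {"offset": [0,0,0],"delta_rot": [0,0,0],"claw": 0},
  ],
)

```text
time: 21.77
tcp_pos: [0.4681, 0.0198, 0.058]
tool_rot: [0.0, 0.05, 0.999, -0.0]
contact_force: [1.3, -0.3, 5.1]
width: 0.0004
gripper_force: 2.1
```

Emit:
play_rows(
  deltas=[
    {"offset": [0,0,0.009],"delta_rot": [0,0,0],"claw": 0},
    {"offset": [0,0,0],"delta_rot": [0,0,0],"claw": 0},
    {"offset": [0,0,0],"delta_rot": [0,0,0],"claw": 0},
    {"offset": [0,0,0],"delta_rot": [0,0,0],"claw": 0},
    {"offset": [0,0,0],"delta_rot": [0,0,0],"claw": 0},
  ],
)

```text
time: 22.18
tcp_pos: [0.4682, 0.0198, 0.0554]
tool_rot: [0.0, 0.05, 0.999, 0.0]
contact_force: [-0.2, -0.5, 5.1]
width: 0.0005
gripper_force: 2.5
```

Emit:
play_rows(
  deltas=[
    {"offset": [0,0,-0.059],"delta_rot": [0,0,0],"claw": 0},
    {"offset": [0,0,-0.059],"delta_rot": [0,0,0],"claw": 0},
    {"offset": [0,0.0965,0],"delta_rot": [0,0,0],"claw": 0},
    {"offset": [0,0.0965,0],"delta_rot": [0,0,0],"claw": 0},
    {"offset": [0,0,0],"delta_rot": [0,0,0],"claw": 0},
    {"offset": [0,0,0.05],"delta_rot": [0,0,0],"claw": 0},
    {"offset": [0,0,0.02],"delta_rot": [0,0,0],"claw": 0},
    {"offset": [0,0,0],"delta_rot": [0,0,0],"claw": 0},
    {"offset": [0,0,0],"delta_rot": [0,0,0],"claw": 0},
    {"offset": [0,0,0],"delta_rot": [0,0,0],"claw": 0},
  ],
)

```text
time: 23.02
tcp_pos: [0.4739, 0.0771, 0.0699]
tool_rot: [-0.0, 0.05, 0.999, -0.0]
contact_force: [1.0, 0.7, 0.2]
width: 0.0005
gripper_force: 0.0
```

Emit:
play_rows(
  deltas=[
    {"offset": [0,0,0.008],"delta_rot": [0,0,0],"claw": 0},
    {"offset": [0,0,0.005],"delta_rot": [0,0,0],"claw": 0},
    {"offset": [0,0,0],"delta_rot": [0,0,0],"claw": 0},
    {"offset": [0,0,0],"delta_rot": [0,0,0],"claw": 0},
    {"offset": [0,0,0],"delta_rot": [0,0,0],"claw": 0},
  ],
)

```text
time: 23.43
tcp_pos: [0.4741, 0.0773, 0.0662]
tool_rot: [0.0, 0.05, 0.999, -0.0]
contact_force: [0.1, -0.4, 5.6]
width: 0.0006
gripper_force: 2.4
```

Emit:
play_rows(
  deltas=[
    {"offset": [0,0,0],"delta_rot": [0,0,0],"claw": 0},
  ],
)

```text
time: 23.52
tcp_pos: [0.4741, 0.0773, 0.0661]
tool_rot: [0.0, 0.05, 0.999, -0.0]
contact_force: [-0.1, -0.5, 4.8]
width: 0.0009
gripper_force: 2.5
```

Emit:
play_rows(
  deltas=[
    {"offset": [0,0,0.003],"delta_rot": [0,0,0],"claw": 0},
    {"offset": [0,0,0],"delta_rot": [0,0,0],"claw": 0},
    {"offset": [0,0,0],"delta_rot": [0,0,0],"claw": 0},
    {"offset": [0,0,0],"delta_rot": [0,0,0],"claw": 0},
    {"offset": [0,0,0],"delta_rot": [0,0,0],"claw": 0},
  ],
)

```text
time: 23.93
tcp_pos: [0.4742, 0.0773, 0.0653]
tool_rot: [0.0, 0.05, 0.999, -0.0]
contact_force: [-0.6, -1.6, 7.8]
width: 0.0004
gripper_force: 3.6
```

Emit:
play_rows(
  deltas=[
    {"offset": [0,0,-0.115],"delta_rot": [0,0,0],"claw": 0},
    {"offset": [0,0,-0.115],"delta_rot": [0,0,0],"claw": 0.2},
    {"offset": [-0.061,-0.1065,0],"delta_rot": [0,0,0],"claw": 0.4},
    {"offset": [-0.061,-0.1065,0],"delta_rot": [0,0,0],"claw": 0.4},
    {"offset": [-0.061,-0.1065,0],"delta_rot": [0,0,0],"claw": 0.4},
    {"offset": [-0.061,-0.1065,0],"delta_rot": [0,0,0],"claw": 0.4},
    {"offset": [-0.061,-0.1065,0],"delta_rot": [0,0,0],"claw": 0.4},
    {"offset": [-0.061,-0.1065,0],"delta_rot": [0,0,0],"claw": 0.4},
    {"offset": [-0.061,-0.1065,0],"delta_rot": [0,0,0],"claw": 0.4},
    {"offset": [-0.061,-0.1065,0],"delta_rot": [0,0,0],"claw": 0.4},
    {"offset": [-0.061,-0.1065,0],"delta_rot": [0,0,0],"claw": 0.4},
    {"offset": [0,0,0],"delta_rot": [0,0,0],"claw": 0.4},
  ],
)

```text
time: 24.93
tcp_pos: [0.6101, -0.2299, 0.1325]
tool_rot: [-0.001, 0.051, 0.999, -0.0]
contact_force: [0.3, 0.2, 0.5]
width: 0.0371
gripper_force: 0.0
```

Emit:
play_rows(
  deltas=[
    {"offset": [0,0,0],"delta_rot": [0,0,0],"claw": 0.4},
  ],
)

```text
time: 25.02
tcp_pos: [0.609, -0.2265, 0.1325]
tool_rot: [-0.001, 0.051, 0.999, 0.0]
contact_force: [-0.2, 0.5, -0.3]
width: 0.0374
gripper_force: 0.0
```

```bash
python3 - <<'E'
from h import *
o=st();print(rk(o['tcp_pos']));s=snap('wrist','wrist7')
to(wd([.053,-.1715],.089))
E
```

```text
t 25.02 tcp [ 0.609  -0.2265  0.1325] x [-0.995  0.102  0.002] y [0.102 0.995 0.001] z [-0.002  0.001 -1.   ] F [-0.17  0.46 -0.3 ] w 0.0374 gf 0.0
[ 0.05259528 -0.17306835]
to [ 0.6096 -0.2249  0.089 ] units [-0.0026  0.0014  0.1462] rows 2.0
```

View pics/wrist7.png

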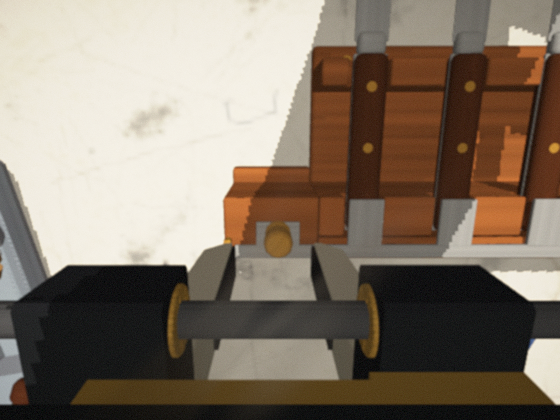

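Emit:
play_rows(
  deltas=[
    {"offset": [0,0.002,0.08],"delta_rot": [0,0,0],"claw": 0.4},
    {"offset": [0,0,0.06],"delta_rot": [0,0,0],"claw": 0.4},
    {"offset": [0,0,0],"delta_rot": [0,0,0],"claw": 0.1},
    {"offset": [0,0,0],"delta_rot": [0,0,0],"claw": 0.1},
    {"offset": [0,0,0],"delta_rot": [0,0,0],"claw": 0.1},
    {"offset": [0,0,0],"delta_rot": [0,0,0],"claw": 0.1},
    {"offset": [0,0.02,0],"delta_rot": [0,0,0],"claw": 0.1},
    {"offset": [0,0.02,0],"delta_rot": [0,0,0],"claw": 0.1},
    {"offset": [0,0.02,0],"delta_rot": [0,0,0],"claw": 0.1},
    {"offset": [0,0.02,0],"delta_rot": [0,0,0],"claw": 0.1},
    {"offset": [0,0.015,0],"delta_rot": [0,0,0],"claw": 0.1},
    {"offset": [0,0,0],"delta_rot": [0,0,0],"claw": 0.1},
  ],
)

```text
time: 26.07
tcp_pos: [0.6125, -0.1961, 0.0933]
tool_rot: [0.001, 0.05, 0.999, -0.001]
contact_force: [-2.0, -2.8, 6.7]
width: 0.0161
gripper_force: 20.0
```

Emit:
play_rows(
  deltas=[
    {"offset": [0,0,0],"delta_rot": [0,0,0],"claw": 0.1},
  ],
)

```text
time: 26.15
tcp_pos: [0.6125, -0.196, 0.0933]
tool_rot: [0.001, 0.05, 0.999, -0.001]
contact_force: [-1.6, -2.1, 6.7]
width: 0.0161
gripper_force: 20.0
```

```bash
python3 - <<'E'
from h import *
o=st();print(rk(o['tcp_pos']),RE@np.array(o['contact_force'])[:2])
E
```

```text
t 26.15 tcp [ 0.6125 -0.196   0.0933] x [-0.995  0.099 -0.002] y [ 0.099  0.995 -0.001] z [ 0.002 -0.001 -1.   ] F [-1.61 -2.09  6.74] w 0.0161 gf 20.001358687877655
[ 0.05307741 -0.14244808] [-1.39651363 -2.2434144 ]
```

Emit:
play_rows(
  deltas=[
    {"offset": [0,0.007,0],"delta_rot": [0,0,0],"claw": 0.1},
    {"offset": [0,0.007,0],"delta_rot": [0,0,0],"claw": 0.1},
    {"offset": [0,0,0],"delta_rot": [0,0,0],"claw": 0.1},
    {"offset": [0,0,0],"delta_rot": [0,0,0],"claw": 0.1},
  ],
)

```text
time: 26.48
tcp_pos: [0.6126, -0.1956, 0.0934]
tool_rot: [0.001, 0.051, 0.999, -0.004]
contact_force: [-2.1, -28.8, 3.3]
width: 0.0162
gripper_force: 20.0
```

Emit:
play_rows(
  deltas=[
    {"offset": [0,-0.012,0],"delta_rot": [0,0,0],"claw": 0.1},
    {"offset": [0,0,0],"delta_rot": [0,0,0],"claw": 0.4},
    {"offset": [0,0,0],"delta_rot": [0,0,0],"claw": 0.4},
    {"offset": [0,0,-0.12],"delta_rot": [0,0,0],"claw": 0.4},
    {"offset": [0,0,-0.03],"delta_rot": [0,0,0],"claw": 0.4},
    {"offset": [0.037,0.111,0],"delta_rot": [0,0,0],"claw": 0.4},
    {"offset": [0.037,0.111,0],"delta_rot": [0,0,0],"claw": 0.4},
    {"offset": [0.037,0.111,0],"delta_rot": [0,0,0],"claw": 0.4},
    {"offset": [0.037,0.111,0],"delta_rot": [0,0,0],"claw": 0.4},
    {"offset": [0.037,0.111,0],"delta_rot": [0,0,0],"claw": 0.4},
    {"offset": [0.037,0.111,0],"delta_rot": [0,0,0],"claw": 0.4},
    {"offset": [0,0,0],"delta_rot": [0,0,0],"claw": 0.4},
  ],
)

```text
time: 27.48
tcp_pos: [0.5646, 0.0148, 0.1374]
tool_rot: [0.0, 0.048, 0.999, 0.001]
contact_force: [-0.8, 0.7, -0.8]
width: 0.0373
gripper_force: 0.0
```

Emit:
play_rows(
  deltas=[
    {"offset": [0,0,0],"delta_rot": [0,0,0],"claw": 0.4},
  ],
)

```text
time: 27.57
tcp_pos: [0.5655, 0.0117, 0.1373]
tool_rot: [0.001, 0.048, 0.999, 0.0]
contact_force: [0.2, -0.5, 0.1]
width: 0.0371
gripper_force: 0.0
```

```bash
cat >> h.py <<'E'
def pan(cam,s=None):
    s=s or snap(cam)
    r=viewer.regions_of(cam,'pan')[0]; f=s['frame'].astype(int)
    near=cv2.dilate(r['mask'].astype(np.uint8),np.ones((15,15)))>0
    b=(f[...,2]-f[...,0]>30)&near; v,u=np.nonzero(b)
    p=px2w(s,np.c_[u,v],.03)[:,:2]
    m=np.abs(p-np.median(p,0)).max(1)<.2
    (c,wh,a)=cv2.minAreaRect(p[m].astype(np.float32)); 
    if wh[0]<wh[1]: wh=wh[::-1]; a=a-90
    print(cam,'pan conf',round(r['confidence'],2),'c',np.round(c,4),'wh',np.round(wh,3),'yaw',round(a,1),'n',m.sum());return c,wh,a
E
python3 - <<'E'
from h import *
o=st();print(rk(o['tcp_pos']));s=snap('wrist','wrist8')
for k in knives(s,conf=.3): print(rk(k[2]).round(4),rk(k[3]).round(4))
to(wd([-.013,.0575],.0625))
pan('scene');pan('wrist',s)
for r in viewer.regions_of('wrist','keeper'): print(r['confidence'],r['xy'])
E
```

```text
t 27.57 tcp [0.5655 0.0117 0.1373] x [-0.995  0.097 -0.001] y [0.097 0.995 0.   ] z [ 0.001  0.    -1.   ] F [ 0.19 -0.49  0.08] w 0.0371 gf 0.0
[-0.01453616  0.05951797]
z 0.071 c [ 0.5288 -0.155 ] tip [ 0.4164 -0.1345] butt [ 0.6045 -0.1689] ang -10.35 len 0.191 conf 0.9 [ 1.   0.9  0.5  0.1 -0.7 -0.7 -0.8 -0.5 -0.4  0.   0.1 -0.1 -0.   0.8
  1.5]
z 0.071 c [0.5119 0.0166] tip [0.4305 0.0246] butt [0.6209 0.0059] ang -5.61 len 0.191 conf 0.9 [-0.  -0.2  0.   0.   0.3  0.3  0.3 -0.3  0.3 -0.  -0.  -0.3 -0.4 -0.7
  0.3]
z 0.071 c [0.5076 0.0744] tip [0.4359 0.0808] butt [0.6036 0.0659] ang -5.06 len 0.168 conf 0.74 [ 0.1 -0.1  0.1  0.4  0.1 -0.1 -0.4 -0.3 -0.2 -0.3  0.  -0.3]
z 0.071 c [ 0.4935 -0.0961] tip [ 0.4193 -0.0882] butt [ 0.5831 -0.1055] ang -6.02 len 0.165 conf 0.61 [-0.   0.  -0.   0.2 -0.   0.3  0.  -0.2 -0.3 -0.2 -0.1  0.2]
z 0.071 c [ 0.4965 -0.0405] tip [ 0.4248 -0.0328] butt [ 0.5922 -0.0507] ang -6.1 len 0.168 conf 0.56 [-0.4  0.  -0.1 -0.   0.   0.1  0.   0.4  0.3  0.3  0.1  0.2]
[-0.1483 -0.1009] [ 0.0424 -0.1162]
[-0.1501  0.0588] [0.0412 0.0593]
[-0.1504  0.1153] [0.018  0.1173]
[-0.1499 -0.0545] [ 0.0147 -0.0553]
[-0.1501  0.0011] [0.0183 0.0001]
to [0.5668 0.0095 0.0625] units [-0.003  -0.0005  0.2486] rows 2.0
scene pan conf 0.57 c [0.5311 0.3063] wh [0.273 0.193] yaw -5.9 n 734
wrist pan conf 0.69 c [0.5496 0.2097] wh [0.22  0.043] yaw 5.6 n 2692
0.6 [266.2, 338.2]
```

View pics/wrist8.png

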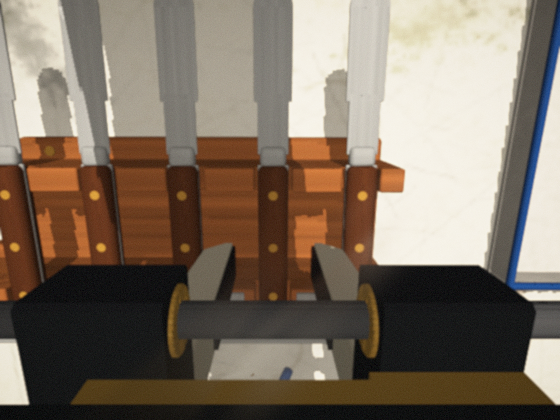

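Emit:
play_rows(
  deltas=[
    {"offset": [-0.003,-0.002,0.1],"delta_rot": [0,0,0],"claw": 0.4},
    {"offset": [0,0,0.1],"delta_rot": [0,0,0],"claw": 0.4},
    {"offset": [0,0,0.054],"delta_rot": [0,0,0],"claw": 0.4},
    {"offset": [0,0,0],"delta_rot": [0,0,0],"claw": 0.4},
    {"offset": [0,0,0],"delta_rot": [0,0,0],"claw": 0.1},
    {"offset": [0,0,0],"delta_rot": [0,0,0],"claw": 0.1},
    {"offset": [0,0,0],"delta_rot": [0,0,0],"claw": 0.1},
    {"offset": [0,0,0],"delta_rot": [0,0,0],"claw": 0.1},
    {"offset": [0,0,-0.05],"delta_rot": [0,0,0],"claw": 0.1},
    {"offset": [0,0,-0.09],"delta_rot": [0,0,0],"claw": 0.1},
    {"offset": [0,0,-0.1],"delta_rot": [0,0,0],"claw": 0.1},
    {"offset": [0,0,-0.09],"delta_rot": [0,0,0],"claw": 0.1},
  ],
  newtons=45,
)

```text
time: 28.87
tcp_pos: [0.5665, 0.0092, 0.1617]
tool_rot: [0.0, 0.05, 0.999, -0.0]
contact_force: [0.8, 0.3, -1.9]
width: 0.0194
gripper_force: 45.0
```

Emit:
play_rows(
  deltas=[
    {"offset": [0.005,0.07,0],"delta_rot": [0,0,0],"claw": 0.1},
    {"offset": [0.009,0.127,0],"delta_rot": [0,0,0],"claw": 0.1},
    {"offset": [0.009,0.127,0],"delta_rot": [0,0,0],"claw": 0.1},
    {"offset": [0.009,0.127,0],"delta_rot": [0,0,0],"claw": 0.1},
    {"offset": [0.009,0.127,0],"delta_rot": [0,0,0],"claw": 0.1},
    {"offset": [0.009,0.127,0],"delta_rot": [0,0,0],"claw": 0.1},
    {"offset": [0.009,0.127,0],"delta_rot": [0,0,0],"claw": 0.1},
    {"offset": [0.009,0.127,0],"delta_rot": [0,0,0],"claw": 0.1},
    {"offset": [0.009,0.127,0],"delta_rot": [0,0,0],"claw": 0.1},
    {"offset": [0.005,0.06,0],"delta_rot": [0,0,0],"claw": 0.1},
    {"offset": [0,0,0],"delta_rot": [0,0,0],"claw": 0.1},
    {"offset": [0,0,0],"delta_rot": [0,0,0],"claw": 0.1},
  ],
)

```text
time: 29.87
tcp_pos: [0.5761, 0.3542, 0.1596]
tool_rot: [-0.0, 0.049, 0.999, -0.0]
contact_force: [-0.2, -0.1, -1.4]
width: 0.0196
gripper_force: 45.0
```

```bash
python3 - <<'E'
from h import *
o=st();s=snap('wrist','wrist9');q=snap('scene')
c,wh,a=pan('scene',q)
a=np.radians(a);e=np.array([np.cos(a),np.sin(a)]);n=np.array([-e[1],e[0]])
for y in (.052,0,-.052): to(np.r_[np.array(c)+.04*e+y*n,.15])
# held knife: handle top z = tcp-.001+.015
f=knives(s,conf=.3,zr=o['tcp_pos'][2]+.008)
E
```

```text
t 29.87 tcp [0.5761 0.3542 0.1596] x [-0.995  0.098  0.   ] y [ 0.098  0.995 -0.   ] z [-0. -0. -1.] F [-0.17 -0.14 -1.4 ] w 0.0196 gf 44.99350368976593
scene pan conf 0.78 c [0.5281 0.3061] wh [0.267 0.193] yaw -6.0 n 574
to [0.5733 0.3536 0.15  ] units [0.0109 0.0025 0.0328] rows 1.0
to [0.5679 0.3019 0.15  ] units [ 0.0116 -0.1708  0.0328] rows 2.0
to [0.5624 0.2502 0.15  ] units [ 0.0123 -0.3441  0.0329] rows 3.0
z 0.16756068315946882 c [0.518  0.3595] tip [0.4621 0.3649] butt [0.5921 0.3523] ang -5.53 len 0.131 conf 0.97 [-0.1  0.1  0.  -0.  -0.  -0.3 -0.   0.1 -0.1]
```

View pics/wrist9.png

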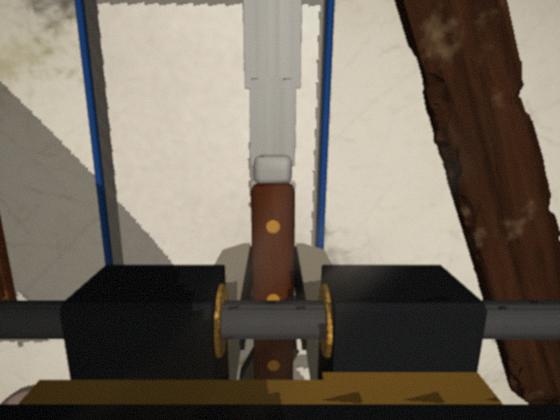

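Emit:
play_rows(
  deltas=[
    {"offset": [0.005,0.002,0.11],"delta_rot": [0,0,0],"claw": 0.1},
    {"offset": [0,0,0.12],"delta_rot": [0,0,0],"claw": 0.1},
    {"offset": [0,0,0.12],"delta_rot": [0,0,0],"claw": 0.1},
    {"offset": [0,0,0.1],"delta_rot": [0,0,0],"claw": 0.1},
    {"offset": [0,0,0.04],"delta_rot": [0,0,0],"claw": 0.1},
    {"offset": [0,0,0],"delta_rot": [0,0,0],"claw": 0.1},
    {"offset": [0,0,0],"delta_rot": [0,0,0],"claw": 0.1},
    {"offset": [0,0,0],"delta_rot": [0,0,0],"claw": 0.1},
  ],
)

```text
time: 30.73
tcp_pos: [0.5761, 0.3548, 0.0152]
tool_rot: [0.001, 0.05, 0.999, 0.001]
contact_force: [0.5, 0.9, -0.9]
width: 0.0197
gripper_force: 45.0
```

Emit:
play_rows(
  deltas=[
    {"offset": [0,0,0.02],"delta_rot": [0,0,0],"claw": 0.1},
    {"offset": [0,0,0.009],"delta_rot": [0,0,0],"claw": 0.1},
    {"offset": [0,0,0],"delta_rot": [0,0,0],"claw": 0.1},
    {"offset": [0,0,0],"delta_rot": [0,0,0],"claw": 0.1},
  ],
)

```text
time: 31.07
tcp_pos: [0.5757, 0.3549, 0.006]
tool_rot: [0.001, 0.05, 0.999, 0.001]
contact_force: [-1.1, -1.7, 9.7]
width: 0.0194
gripper_force: 45.0
```

Emit:
play_rows(
  deltas=[
    {"offset": [0,0,-0.004],"delta_rot": [0,0,0],"claw": 0.1},
    {"offset": [0,0,0],"delta_rot": [0,0,0],"claw": 0.3},
    {"offset": [0,0,0],"delta_rot": [0,0,0],"claw": 0.3},
    {"offset": [0,0,0],"delta_rot": [0,0,0],"claw": 0.3},
    {"offset": [0,0,-0.04],"delta_rot": [0,0,0],"claw": 0.3},
    {"offset": [0,0,-0.12],"delta_rot": [0,0,0],"claw": 0.3},
    {"offset": [0,0,-0.12],"delta_rot": [0,0,0],"claw": 0.4},
    {"offset": [0,0,-0.12],"delta_rot": [0,0,0],"claw": 0.4},
    {"offset": [0,0,-0.06],"delta_rot": [0,0,0],"claw": 0.4},
  ],
)

```text
time: 31.82
tcp_pos: [0.5757, 0.355, 0.1492]
tool_rot: [0.002, 0.05, 0.999, 0.001]
contact_force: [0.3, -0.1, 0.9]
width: 0.0369
gripper_force: 0.0
```

Emit:
play_rows(
  deltas=[
    {"offset": [-0.008,-0.121,0],"delta_rot": [0,0,0],"claw": 0.4},
    {"offset": [-0.008,-0.122,0],"delta_rot": [0,0,0],"claw": 0.4},
    {"offset": [-0.008,-0.122,0],"delta_rot": [0,0,0],"claw": 0.4},
    {"offset": [-0.008,-0.122,0],"delta_rot": [0,0,0],"claw": 0.4},
    {"offset": [-0.008,-0.122,0],"delta_rot": [0,0,0],"claw": 0.4},
    {"offset": [-0.008,-0.122,0],"delta_rot": [0,0,0],"claw": 0.4},
    {"offset": [-0.008,-0.122,0],"delta_rot": [0,0,0],"claw": 0.4},
    {"offset": [-0.008,-0.122,0],"delta_rot": [0,0,0],"claw": 0.4},
    {"offset": [-0.008,-0.122,0],"delta_rot": [0,0,0],"claw": 0.4},
    {"offset": [-0.008,-0.122,0],"delta_rot": [0,0,0],"claw": 0.4},
    {"offset": [-0.008,-0.122,0],"delta_rot": [0,0,0],"claw": 0.4},
    {"offset": [0,0,0],"delta_rot": [0,0,0],"claw": 0.4},
  ],
)

```text
time: 32.82
tcp_pos: [0.5607, -0.0534, 0.1441]
tool_rot: [0.0, 0.052, 0.999, -0.001]
contact_force: [1.0, 0.1, -1.3]
width: 0.0374
gripper_force: 0.0
```

Emit:
play_rows(
  deltas=[
    {"offset": [0,0,0.05],"delta_rot": [0,0,0],"claw": 0.4},
    {"offset": [0,0,0],"delta_rot": [0,0,0],"claw": 0.4},
    {"offset": [0,0,0],"delta_rot": [0,0,0],"claw": 0.4},
  ],
)

```text
time: 33.07
tcp_pos: [0.5607, -0.0483, 0.1282]
tool_rot: [-0.0, 0.05, 0.999, 0.0]
contact_force: [-0.1, -0.0, 0.4]
width: 0.0373
gripper_force: 0.0
```

```bash
python3 - <<'E'
from h import *
o=st();print(rk(o['tcp_pos']));s=snap('wrist');q=snap('scene','scene10')
for k in knives(s,conf=.3): print(rk(k[2]).round(4),rk(k[3]).round(4))
to(wd([-.013,0],.061))
pan('scene',q)
E
```

```text
t 33.07 tcp [ 0.5607 -0.0483  0.1282] x [-0.995  0.1    0.001] y [0.1   0.995 0.   ] z [-0.001  0.    -1.   ] F [-0.12 -0.    0.42] w 0.0373 gf 0.0
[-0.01327025 -0.00062114]
z 0.071 c [ 0.4915 -0.0971] tip [ 0.4226 -0.0898] butt [ 0.5828 -0.1067] ang -6.0 len 0.161 conf 0.85 [-0.2 -0.1 -0.1 -0.1  0.1  0.2  0.3  0.3  0.2  0.3  0.5  0.5]
z 0.071 c [ 0.5067 -0.0425] tip [ 0.4282 -0.0347] butt [ 0.6112 -0.0529] ang -5.69 len 0.184 conf 0.84 [ 0.   0.  -0.  -0.  -0.  -0.  -0.  -0.  -0.1 -0.3 -0.1 -0.  -0.1 -0.1]
z 0.071 c [ 0.488  -0.1539] tip [ 0.4169 -0.1463] butt [ 0.5742 -0.1631] ang -6.11 len 0.158 conf 0.8 [ 0.2  0.2 -0.   0.1  0.   0.4  0.3 -0.1 -0.3 -0.4 -0.1]
z 0.071 c [0.5114 0.0729] tip [0.4396 0.0792] butt [0.5974 0.0652] ang -5.07 len 0.158 conf 0.56 [-0.   0.1  0.2  0.2 -0.  -0.1 -0.1  0.2 -0.  -0.1  0.1]
[-0.1465 -0.0558] [ 0.0145 -0.0565]
[-0.1465 -0.0004] [ 0.0374 -0.0002]
[-0.1466 -0.1125] [ 0.0117 -0.1135]
[-0.1466  0.1141] [0.0118 0.116 ]
to [ 0.5611 -0.0477  0.061 ] units [0.0012 0.0009 0.2266] rows 2.0
scene pan conf 0.72 c [0.5311 0.3063] wh [0.273 0.193] yaw -5.9 n 736
```

Emit:
play_rows(
  deltas=[
    {"offset": [0,0.001,0.09],"delta_rot": [0,0,0],"claw": 0.4},
    {"offset": [0,0,0.09],"delta_rot": [0,0,0],"claw": 0.4},
    {"offset": [0,0,0.046],"delta_rot": [0,0,0],"claw": 0.4},
    {"offset": [0,0,0],"delta_rot": [0,0,0],"claw": 0.4},
    {"offset": [0,0,0],"delta_rot": [0,0,0],"claw": 0.1},
    {"offset": [0,0,0],"delta_rot": [0,0,0],"claw": 0.1},
    {"offset": [0,0,0],"delta_rot": [0,0,0],"claw": 0.1},
    {"offset": [0,0,0],"delta_rot": [0,0,0],"claw": 0.1},
    {"offset": [0,0,-0.05],"delta_rot": [0,0,0],"claw": 0.1},
    {"offset": [0,0,-0.09],"delta_rot": [0,0,0],"claw": 0.1},
    {"offset": [0,0,-0.1],"delta_rot": [0,0,0],"claw": 0.1},
    {"offset": [0,0,-0.09],"delta_rot": [0,0,0],"claw": 0.1},
  ],
)

```text
time: 34.27
tcp_pos: [0.561, -0.0482, 0.1614]
tool_rot: [0.0, 0.05, 0.999, -0.0]
contact_force: [-0.2, -0.0, -0.4]
width: 0.0198
gripper_force: 45.0
```

Emit:
play_rows(
  deltas=[
    {"offset": [0.006,0.07,0],"delta_rot": [0,0,0],"claw": 0.1},
    {"offset": [0.009,0.127,0],"delta_rot": [0,0,0],"claw": 0.1},
    {"offset": [0.009,0.127,0],"delta_rot": [0,0,0],"claw": 0.1},
    {"offset": [0.009,0.127,0],"delta_rot": [0,0,0],"claw": 0.1},
    {"offset": [0.009,0.127,0],"delta_rot": [0,0,0],"claw": 0.1},
    {"offset": [0.009,0.127,0],"delta_rot": [0,0,0],"claw": 0.1},
    {"offset": [0.009,0.127,0],"delta_rot": [0,0,0],"claw": 0.1},
    {"offset": [0.009,0.127,0],"delta_rot": [0,0,0],"claw": 0.1},
    {"offset": [0.009,0.127,0],"delta_rot": [0,0,0],"claw": 0.1},
    {"offset": [0.006,0.08,0],"delta_rot": [0,0,0],"claw": 0.1},
    {"offset": [0,0,0],"delta_rot": [0,0,0],"claw": 0.1},
    {"offset": [0,0,0],"delta_rot": [0,0,0],"claw": 0.1},
  ],
)

```text
time: 35.27
tcp_pos: [0.5706, 0.3035, 0.1594]
tool_rot: [-0.0, 0.049, 0.999, -0.0]
contact_force: [0.4, -1.4, -1.9]
width: 0.0195
gripper_force: 45.0
```

```bash
python3 - <<'E'
from h import *
o=st();s=snap('wrist','wrist10');q=snap('scene')
c,wh,a=pan('scene',q)
a=np.radians(a);e=np.array([np.cos(a),np.sin(a)]);n=np.array([-e[1],e[0]])
to(np.r_[np.array(c)+.04*e,.15])
f=knives(s,conf=.3,zr=o['tcp_pos'][2]+.008)
print('pan plane');f=knives(s,conf=.3,zr=.015)
for k in f: print([(n@(k[i]-c)).round(4) for i in (2,3)],(e@(k[2]-c)).round(4))
E
```

```text
t 35.27 tcp [0.5706 0.3035 0.1594] x [-0.995  0.097  0.   ] y [ 0.097  0.995 -0.   ] z [-0. -0. -1.] F [ 0.37 -1.43 -1.86] w 0.0195 gf 44.99838352203369
scene pan conf 0.9 c [0.5304 0.3059] wh [0.273 0.193] yaw -6.2 n 633
to [0.5702 0.3016 0.15  ] units [ 0.0026 -0.0001  0.0318] rows 1.0
z 0.16735190045322135 c [0.511  0.3353] tip [0.4653 0.3397] butt [0.5706 0.3296] ang -5.46 len 0.106 conf 0.88 [ 0.1  0.3 -0.1 -0.  -0.1 -0.2]
z 0.16735190045322135 c [0.6    0.1774] tip [0.5986 0.1682] butt [0.6014 0.1873] ang 81.57 len 0.019 conf 0.68 []
z 0.16735190045322135 c [0.5124 0.3089] tip [0.4566 0.3143] butt [0.5861 0.3018] ang -5.54 len 0.13 conf 0.56 [-0.1 -0.1  0.1  0.2  0.1 -0.2  0.  -0.   0. ]
pan plane
z 0.015 c [0.5201 0.3595] tip [0.4301 0.3681] butt [0.6371 0.3483] ang -5.46 len 0.208 conf 0.88 [ 0.3  0.1 -0.   0.3  0.6 -0.1 -0.1 -0.2 -0.1 -0.1  0.  -0.4 -0.2 -0.7
 -0.7 -0.7]
z 0.015 c [0.695  0.0491] tip [0.6923 0.0309] butt [0.6979 0.0685] ang 81.57 len 0.038 conf 0.68 []
z 0.015 c [0.5229 0.3076] tip [0.4131 0.3183] butt [0.6677 0.2936] ang -5.54 len 0.256 conf 0.56 [-0.1 -0.  -0.1 -0.1 -0.1  0.2  0.3  0.2  0.6 -0.3  0.1  0.5 -0.4 -0.3
  0.  -0.   0.1 -0.  -0.   0.4  0.4]
[np.float64(0.051), np.float64(0.0537)] -0.1064
[np.float64(-0.2559), np.float64(-0.2179)] 0.1907
[np.float64(-0.0004), np.float64(0.0026)] -0.1179
```

Emit:
play_rows(
  deltas=[
    {"offset": [0,-0.003,0.11],"delta_rot": [0,0,0],"claw": 0.1},
    {"offset": [0,0,0.12],"delta_rot": [0,0,0],"claw": 0.1},
    {"offset": [0,0,0.12],"delta_rot": [0,0,0],"claw": 0.1},
    {"offset": [0,0,0.1],"delta_rot": [0,0,0],"claw": 0.1},
    {"offset": [0,0,0.04],"delta_rot": [0,0,0],"claw": 0.1},
    {"offset": [0,0,0],"delta_rot": [0,0,0],"claw": 0.1},
    {"offset": [0,0,0],"delta_rot": [0,0,0],"claw": 0.1},
    {"offset": [0,0,0.018],"delta_rot": [0,0,0],"claw": 0.1},
    {"offset": [0,0,0.008],"delta_rot": [0,0,0],"claw": 0.1},
    {"offset": [0,0,0],"delta_rot": [0,0,0],"claw": 0.1},
    {"offset": [0,0,0],"delta_rot": [0,0,0],"claw": 0.1},
  ],
)

```text
time: 36.43
tcp_pos: [0.5716, 0.3018, 0.0059]
tool_rot: [0.001, 0.05, 0.999, 0.001]
contact_force: [2.0, -0.5, 4.6]
width: 0.0197
gripper_force: 45.0
```

Emit:
play_rows(
  deltas=[
    {"offset": [0,0,-0.002],"delta_rot": [0,0,0],"claw": 0.1},
    {"offset": [0,0,0],"delta_rot": [0,0,0],"claw": 0.3},
    {"offset": [0,0,0],"delta_rot": [0,0,0],"claw": 0.3},
    {"offset": [0,0,0],"delta_rot": [0,0,0],"claw": 0.3},
    {"offset": [0,0,-0.04],"delta_rot": [0,0,0],"claw": 0.3},
    {"offset": [0,0,-0.12],"delta_rot": [0,0,0],"claw": 0.3},
    {"offset": [0,0,-0.12],"delta_rot": [0,0,0],"claw": 0.4},
    {"offset": [0,0,-0.12],"delta_rot": [0,0,0],"claw": 0.4},
    {"offset": [0,0,-0.06],"delta_rot": [0,0,0],"claw": 0.4},
  ],
)

```text
time: 37.18
tcp_pos: [0.5716, 0.3019, 0.149]
tool_rot: [0.002, 0.05, 0.999, 0.001]
contact_force: [0.4, 0.3, 1.4]
width: 0.0368
gripper_force: 0.0
```

Emit:
play_rows(
  deltas=[
    {"offset": [-0.0074,-0.123,0],"delta_rot": [0,0,0],"claw": 0.4},
    {"offset": [-0.0074,-0.123,0],"delta_rot": [0,0,0],"claw": 0.4},
    {"offset": [-0.0074,-0.123,0],"delta_rot": [0,0,0],"claw": 0.4},
    {"offset": [-0.0074,-0.123,0],"delta_rot": [0,0,0],"claw": 0.4},
    {"offset": [-0.0074,-0.123,0],"delta_rot": [0,0,0],"claw": 0.4},
    {"offset": [-0.0074,-0.123,0],"delta_rot": [0,0,0],"claw": 0.4},
    {"offset": [-0.0074,-0.123,0],"delta_rot": [0,0,0],"claw": 0.4},
    {"offset": [-0.0074,-0.123,0],"delta_rot": [0,0,0],"claw": 0.4},
    {"offset": [-0.0074,-0.123,0],"delta_rot": [0,0,0],"claw": 0.4},
    {"offset": [-0.0074,-0.123,0],"delta_rot": [0,0,0],"claw": 0.4},
    {"offset": [-0.0074,-0.123,0],"delta_rot": [0,0,0],"claw": 0.4},
    {"offset": [0,0,0],"delta_rot": [0,0,0],"claw": 0.4},
  ],
)

```text
time: 38.18
tcp_pos: [0.5541, -0.1098, 0.144]
tool_rot: [0.0, 0.052, 0.999, -0.001]
contact_force: [-0.1, 0.6, -0.7]
width: 0.0374
gripper_force: 0.0
```

Emit:
play_rows(
  deltas=[
    {"offset": [0,0,0.05],"delta_rot": [0,0,0],"claw": 0.4},
    {"offset": [0,0,0],"delta_rot": [0,0,0],"claw": 0.4},
    {"offset": [0,0,0],"delta_rot": [0,0,0],"claw": 0.4},
  ],
)

```text
time: 38.43
tcp_pos: [0.5543, -0.1046, 0.1282]
tool_rot: [-0.0, 0.05, 0.999, 0.0]
contact_force: [0.1, -0.3, 0.4]
width: 0.0375
gripper_force: 0.0
```

```bash
python3 - <<'E'
from h import *
o=st();print(rk(o['tcp_pos']));s=snap('wrist');q=snap('scene','scene10')
for k in knives(s,conf=.3): print(rk(k[2]).round(4),rk(k[3]).round(4))
to(wd([-.013,-.0573],.061))
pan('scene',q)
E
```

```text
t 38.43 tcp [ 0.5543 -0.1046  0.1282] x [-0.995  0.1    0.001] y [0.1   0.995 0.   ] z [-0.001  0.    -1.   ] F [ 0.12 -0.31  0.36] w 0.0375 gf 0.0
[-0.01403213 -0.05726963]
z 0.071 c [0.5481 0.0665] tip [0.4377 0.0691] butt [0.623  0.0647] ang -1.35 len 0.185 conf 0.95 [-1.3 -1.2 -0.8 -0.   0.7  0.9  1.4  0.7  0.4  0.4  0.6  0.7 -0.3 -1.1]
z 0.071 c [ 0.4853 -0.1547] tip [ 0.416  -0.1471] butt [ 0.5769 -0.1647] ang -6.24 len 0.162 conf 0.87 [-0.  -0.1  0.1 -0.   0.2 -0.   0.3  0.1  0.3  0.1  0.1  0.2]
z 0.071 c [ 0.5002 -0.0988] tip [ 0.4218 -0.091 ] butt [ 0.6047 -0.1092] ang -5.68 len 0.184 conf 0.56 [-0.2 -0.2  0.   0.  -0.  -0.3 -0.3 -0.  -0.1  0.3  0.2 -0.  -0.1 -0.1]
[-0.1474  0.1039] [0.0374 0.1181]
[-0.1474 -0.1135] [ 0.0145 -0.1149]
[-0.1473 -0.057 ] [ 0.0366 -0.0568]
to [ 0.5553 -0.1047  0.061 ] units [-0.0014 -0.001   0.2265] rows 2.0
scene pan conf 0.8 c [0.5311 0.3063] wh [0.273 0.193] yaw -5.9 n 733
```

Emit:
play_rows(
  deltas=[
    {"offset": [-0.002,0,0.09],"delta_rot": [0,0,0],"claw": 0.4},
    {"offset": [0,0,0.09],"delta_rot": [0,0,0],"claw": 0.4},
    {"offset": [0,0,0.046],"delta_rot": [0,0,0],"claw": 0.4},
    {"offset": [0,0,0],"delta_rot": [0,0,0],"claw": 0.4},
    {"offset": [0,0,0],"delta_rot": [0,0,0],"claw": 0.1},
    {"offset": [0,0,0],"delta_rot": [0,0,0],"claw": 0.1},
    {"offset": [0,0,0],"delta_rot": [0,0,0],"claw": 0.1},
    {"offset": [0,0,0],"delta_rot": [0,0,0],"claw": 0.1},
    {"offset": [0,0,-0.05],"delta_rot": [0,0,0],"claw": 0.1},
    {"offset": [0,0,-0.09],"delta_rot": [0,0,0],"claw": 0.1},
    {"offset": [0,0,-0.1],"delta_rot": [0,0,0],"claw": 0.1},
    {"offset": [0,0,-0.09],"delta_rot": [0,0,0],"claw": 0.1},
  ],
)

```text
time: 39.63
tcp_pos: [0.5552, -0.1049, 0.1614]
tool_rot: [0.0, 0.05, 0.999, -0.0]
contact_force: [0.4, 0.1, -0.8]
width: 0.0198
gripper_force: 45.0
```

Emit:
play_rows(
  deltas=[
    {"offset": [0.006,0.07,0],"delta_rot": [0,0,0],"claw": 0.1},
    {"offset": [0.009,0.128,0],"delta_rot": [0,0,0],"claw": 0.1},
    {"offset": [0.009,0.128,0],"delta_rot": [0,0,0],"claw": 0.1},
    {"offset": [0.009,0.128,0],"delta_rot": [0,0,0],"claw": 0.1},
    {"offset": [0.009,0.128,0],"delta_rot": [0,0,0],"claw": 0.1},
    {"offset": [0.009,0.128,0],"delta_rot": [0,0,0],"claw": 0.1},
    {"offset": [0.009,0.128,0],"delta_rot": [0,0,0],"claw": 0.1},
    {"offset": [0.009,0.128,0],"delta_rot": [0,0,0],"claw": 0.1},
    {"offset": [0.009,0.128,0],"delta_rot": [0,0,0],"claw": 0.1},
    {"offset": [0.006,0.085,0],"delta_rot": [0,0,0],"claw": 0.1},
    {"offset": [0,0,0],"delta_rot": [0,0,0],"claw": 0.1},
    {"offset": [0,0,0],"delta_rot": [0,0,0],"claw": 0.1},
  ],
)

```text
time: 40.63
tcp_pos: [0.5652, 0.2507, 0.1594]
tool_rot: [0.0, 0.049, 0.999, -0.0]
contact_force: [0.2, 0.2, -1.9]
width: 0.0197
gripper_force: 45.0
```

```bash
python3 - <<'E'
from h import *
o=st();s=snap('wrist','wrist11');q=snap('scene')
c,wh,a=pan('scene',q)
a=np.radians(a);e=np.array([np.cos(a),np.sin(a)]);n=np.array([-e[1],e[0]])
to(np.r_[np.array(c)+.04*e-.052*n,.15])
f=knives(s,conf=.3,zr=o['tcp_pos'][2]+.008)
print('pan plane');f=knives(s,conf=.3,zr=.015)
for k in f: print([(n@(k[i]-c)).round(4) for i in (2,3)],(e@(k[2]-c)).round(4))
E
```

```text
t 40.63 tcp [0.5652 0.2507 0.1594] x [-0.995  0.097 -0.   ] y [ 0.097  0.995 -0.   ] z [ 0. -0. -1.] F [ 0.21  0.23 -1.85] w 0.0197 gf 44.9933785200119
scene pan conf 0.71 c [0.5311 0.3061] wh [0.273 0.193] yaw -5.9 n 671
to [0.5656 0.2502 0.15  ] units [0.0001 0.0051 0.0318] rows 1.0
z 0.167436392823737 c [0.5108 0.3086] tip [0.4628 0.3134] butt [0.5682 0.3029] ang -5.67 len 0.106 conf 0.82 [-0.2 -0.   0.1  0.2  0.1 -0. ]
z 0.167436392823737 c [0.5056 0.2823] tip [0.4602 0.2865] butt [0.5651 0.2767] ang -5.32 len 0.105 conf 0.75 [ 0.  -0.1 -0.  -0.2 -0.1 -0.2]
z 0.167436392823737 c [0.5126 0.1456] tip [0.4536 0.1527] butt [0.5699 0.1388] ang -6.79 len 0.117 conf 0.66 [-0.2 -1.  -1.  -0.6 -0.7  0.   0. ]
z 0.167436392823737 c [0.507 0.256] tip [0.4512 0.2615] butt [0.5806 0.2488] ang -5.59 len 0.13 conf 0.57 [ 0.1  0.  -0.  -0.1 -0.2 -0.3 -0.   0.2 -0. ]
pan plane
z 0.015 c [0.5249 0.3581] tip [0.4306 0.3674] butt [0.6378 0.3469] ang -5.67 len 0.208 conf 0.82 [-0.1 -0.2 -0.4  0.   0.   0.3  0.1  0.2  0.2  0.4  0.2  0.1 -0.  -0.
 -0.2  0. ]
z 0.015 c [0.5147 0.3063] tip [0.4254 0.3146] butt [0.6318 0.2954] ang -5.32 len 0.207 conf 0.75 [ 0.1  0.2  0.1  0.  -0.2 -0.1 -0.1  0.1 -0.2 -0.3 -0.1 -0.1 -0.5  0.1
 -0.8 -0.9]
z 0.015 c [0.5284 0.0375] tip [0.4123 0.0513] butt [0.6412 0.0241] ang -6.79 len 0.23 conf 0.66 [ 1.8  1.   0.2 -0.5 -1.3 -1.9 -1.5 -1.5 -1.3 -1.1 -0.3 -1.5 -0.3  0.2
 -0.1  0.3  0.6  0.7  0.9]
z 0.015 c [0.5175 0.2546] tip [0.4077 0.2653] butt [0.6623 0.2404] ang -5.59 len 0.256 conf 0.57 [-0.7  0.1  0.2  0.4  0.1  0.5  0.  -0.4  0.4 -0.5 -0.5  0.  -0.1 -0.5
 -0.   0.3  0.3  0.3 -0.6  0.7 -0.2]
[np.float64(0.0508), np.float64(0.0515)] -0.1063
[np.float64(-0.0023), np.float64(-0.0003)] -0.1061
[np.float64(-0.2656), np.float64(-0.2693)] -0.0921
[np.float64(-0.0532), np.float64(-0.0519)] -0.1186
```

Both knives lie parallel at pan y ≈ +52 and 0; the third goes at −52.

Emit:
play_rows(
  deltas=[
    {"offset": [0,0.002,0.11],"delta_rot": [0,0,0],"claw": 0.1},
    {"offset": [0,0,0.12],"delta_rot": [0,0,0],"claw": 0.1},
    {"offset": [0,0,0.12],"delta_rot": [0,0,0],"claw": 0.1},
    {"offset": [0,0,0.1],"delta_rot": [0,0,0],"claw": 0.1},
    {"offset": [0,0,0.04],"delta_rot": [0,0,0],"claw": 0.1},
    {"offset": [0,0,0],"delta_rot": [0,0,0],"claw": 0.1},
    {"offset": [0,0,0],"delta_rot": [0,0,0],"claw": 0.1},
    {"offset": [0,0,0.018],"delta_rot": [0,0,0],"claw": 0.1},
    {"offset": [0,0,0.008],"delta_rot": [0,0,0],"claw": 0.1},
    {"offset": [0,0,0],"delta_rot": [0,0,0],"claw": 0.1},
    {"offset": [0,0,0],"delta_rot": [0,0,0],"claw": 0.1},
  ],
)

```text
time: 41.8
tcp_pos: [0.5663, 0.2505, 0.006]
tool_rot: [0.001, 0.05, 0.999, 0.0]
contact_force: [2.4, -0.9, 5.3]
width: 0.0196
gripper_force: 45.0
```

Emit:
play_rows(
  deltas=[
    {"offset": [0,0,-0.002],"delta_rot": [0,0,0],"claw": 0.1},
    {"offset": [0,0,0],"delta_rot": [0,0,0],"claw": 0.3},
    {"offset": [0,0,0],"delta_rot": [0,0,0],"claw": 0.3},
    {"offset": [0,0,0],"delta_rot": [0,0,0],"claw": 0.3},
    {"offset": [0,0,-0.04],"delta_rot": [0,0,0],"claw": 0.3},
    {"offset": [0,0,-0.12],"delta_rot": [0,0,0],"claw": 0.3},
    {"offset": [0,0,-0.12],"delta_rot": [0,0,0],"claw": 0.4},
    {"offset": [0,0,-0.12],"delta_rot": [0,0,0],"claw": 0.4},
    {"offset": [0,0,-0.06],"delta_rot": [0,0,0],"claw": 0.4},
  ],
  newtons=20,
)

```text
time: 42.55
tcp_pos: [0.5663, 0.2506, 0.1489]
tool_rot: [0.002, 0.05, 0.999, 0.001]
contact_force: [0.3, -0.2, 0.7]
width: 0.0368
gripper_force: 0.0
```

Emit:
play_rows(
  deltas=[
    {"offset": [-0.025,-0.122,0],"delta_rot": [0,0,0],"claw": 0.4},
    {"offset": [-0.025,-0.122,0],"delta_rot": [0,0,0],"claw": 0.4},
    {"offset": [-0.025,-0.122,0],"delta_rot": [0,0,0],"claw": 0.4},
    {"offset": [-0.025,-0.122,0],"delta_rot": [0,0,0],"claw": 0.4},
    {"offset": [-0.025,-0.122,0],"delta_rot": [0,0,0],"claw": 0.4},
    {"offset": [-0.025,-0.122,0],"delta_rot": [0,0,0],"claw": 0.4},
    {"offset": [-0.025,-0.122,0],"delta_rot": [0,0,0],"claw": 0.4},
    {"offset": [-0.025,-0.122,0],"delta_rot": [0,0,0],"claw": 0.4},
    {"offset": [-0.025,-0.122,0],"delta_rot": [0,0,0],"claw": 0.4},
    {"offset": [-0.025,-0.122,0],"delta_rot": [0,0,0],"claw": 0.4},
    {"offset": [-0.025,-0.122,0],"delta_rot": [0,0,0],"claw": 0.4},
    {"offset": [-0.025,-0.122,0],"delta_rot": [0,0,0],"claw": 0.4},
  ],
)

```text
time: 43.55
tcp_pos: [0.6111, -0.1977, 0.1441]
tool_rot: [0.0, 0.05, 0.999, -0.0]
contact_force: [0.7, 0.7, 0.6]
width: 0.0371
gripper_force: 0.0
```

Emit:
play_rows(
  deltas=[
    {"offset": [0,0,0],"delta_rot": [0,0,0],"claw": 0.4},
    {"offset": [0,0,0.04],"delta_rot": [0,0,0],"claw": 0.4},
    {"offset": [0,0,0],"delta_rot": [0,0,0],"claw": 0.4},
  ],
)

```text
time: 43.8
tcp_pos: [0.6105, -0.1953, 0.1291]
tool_rot: [-0.001, 0.05, 0.999, 0.0]
contact_force: [0.1, -0.5, -0.3]
width: 0.0374
gripper_force: 0.0
```

```bash
python3 - <<'E'
from h import *
o=st();print(rk(o['tcp_pos']))
to(wd([.053,-.1425],.091))
E
```

```text
t 43.8 tcp [ 0.6105 -0.1953  0.1291] x [-0.995  0.1    0.002] y [0.1   0.995 0.001] z [-0.002  0.001 -1.   ] F [ 0.14 -0.5  -0.3 ] w 0.0374 gf 0.0
[ 0.05099733 -0.1419178 ]
to [ 0.6125 -0.1961  0.091 ] units [-0.0069 -0.002   0.1269] rows 1.0
```

Emit:
play_rows(
  deltas=[
    {"offset": [-0.006,-0.001,0.07],"delta_rot": [0,0,0],"claw": 0.4},
    {"offset": [0,0,0.056],"delta_rot": [0,0,0],"claw": 0.4},
    {"offset": [0,0,0],"delta_rot": [0,0,0],"claw": 0.1},
    {"offset": [0,0,0],"delta_rot": [0,0,0],"claw": 0.1},
    {"offset": [0,0,0],"delta_rot": [0,0,0],"claw": 0.1},
    {"offset": [0,0,0],"delta_rot": [0,0,0],"claw": 0.1},
    {"offset": [0,-0.02,0],"delta_rot": [0,0,0],"claw": 0.1},
    {"offset": [0,-0.02,0],"delta_rot": [0,0,0],"claw": 0.1},
    {"offset": [0,-0.02,0],"delta_rot": [0,0,0],"claw": 0.1},
    {"offset": [0,-0.02,0],"delta_rot": [0,0,0],"claw": 0.1},
    {"offset": [0,-0.014,0],"delta_rot": [0,0,0],"claw": 0.1},
    {"offset": [0,-0.008,0],"delta_rot": [0,0,0],"claw": 0.1},
  ],
)

```text
time: 44.8
tcp_pos: [0.6106, -0.2246, 0.0943]
tool_rot: [0.001, 0.05, 0.999, 0.003]
contact_force: [1.6, 38.1, 9.9]
width: 0.0163
gripper_force: 20.0
```

Emit:
play_rows(
  deltas=[
    {"offset": [0,-0.003,0],"delta_rot": [0,0,0],"claw": 0.1},
    {"offset": [0,0,0],"delta_rot": [0,0,0],"claw": 0.1},
    {"offset": [0,0,0],"delta_rot": [0,0,0],"claw": 0.1},
  ],
)

```text
time: 45.05
tcp_pos: [0.6106, -0.2245, 0.0943]
tool_rot: [0.001, 0.049, 0.999, 0.003]
contact_force: [-0.3, 29.9, 10.1]
width: 0.016
gripper_force: 20.0
```

```bash
python3 - <<'E'
from h import *
o=st();print(rk(o['tcp_pos']),RE@np.array(o['contact_force'])[:2])
E
```

```text
t 45.05 tcp [ 0.6106 -0.2245  0.0943] x [-0.995  0.098 -0.001] y [0.098 0.995 0.007] z [ 0.001  0.006 -1.   ] F [-0.28 29.87 10.07] w 0.016 gf 20.005576238036156
[ 0.05403675 -0.17095007] [-3.27186339 29.69009616]
```

Against the shut stop; relax, release, rise and move clear for a final look.

Emit:
play_rows(
  deltas=[
    {"offset": [0,0.012,0],"delta_rot": [0,0,0],"claw": 0.1},
    {"offset": [0,0,0],"delta_rot": [0,0,0],"claw": 0.4},
    {"offset": [0,0,0],"delta_rot": [0,0,0],"claw": 0.4},
    {"offset": [0,0,-0.1],"delta_rot": [0,0,0],"claw": 0.4},
    {"offset": [0,0,-0.13],"delta_rot": [0,0,0],"claw": 0.4},
    {"offset": [0,0,-0.13],"delta_rot": [0,0,0],"claw": 0.4},
    {"offset": [0,0,-0.13],"delta_rot": [0,0,0],"claw": 0.4},
    {"offset": [0,0,-0.13],"delta_rot": [0,0,0],"claw": 0.4},
    {"offset": [0.12,0.04,-0.03],"delta_rot": [0,0,0],"claw": 0.4},
    {"offset": [0.12,0.04,-0.03],"delta_rot": [0,0,0],"claw": 0.4},
    {"offset": [0.12,0.04,-0.03],"delta_rot": [0,0,0],"claw": 0.4},
    {"offset": [0.12,0.04,-0.03],"delta_rot": [0,0,0],"claw": 0.4},
  ],
)

```text
time: 46.05
tcp_pos: [0.4701, -0.1619, 0.3153]
tool_rot: [-0.0, 0.05, 0.999, -0.0]
contact_force: [-0.1, 0.4, 1.0]
width: 0.0374
gripper_force: 0.0
```

```bash
python3 - <<'E'
from h import *
o=st();w=snap('wrist');q=snap('scene')
pan('scene',q)
a=cv2.cvtColor(np.hstack([w['frame'][:,60:],]),cv2.COLOR_RGB2BGR);b=cv2.resize(cv2.cvtColor(q['frame'][120:370,130:380],cv2.COLOR_RGB2BGR),(300,300))
im=np.zeros((420,800,3),np.uint8);im[:,:500]=a;im[:300,500:]=b;cv2.imwrite('pics/fin.png',im)
E
```

```text
t 46.05 tcp [ 0.4701 -0.1619  0.3153] x [-0.995  0.1    0.   ] y [ 0.1    0.995 -0.   ] z [-0. -0. -1.] F [-0.13  0.44  1.  ] w 0.0374 gf 0.0
scene pan conf 0.81 c [0.5311 0.3062] wh [0.273 0.193] yaw -5.9 n 734
```

View pics/fin.png

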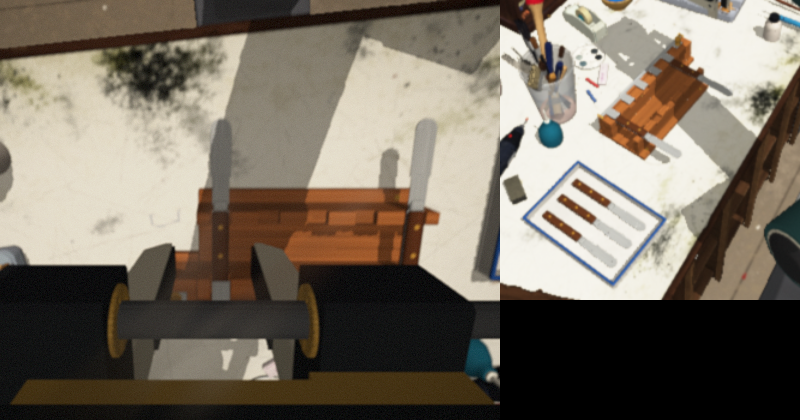

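The picture shows three knives side by side in the pan, the two stiff ones in the rack with the keeper tooth over the handle at (220,292), and the ink bottle standing.

Emit:
play_rows(
  deltas=[
    {"offset": [0,0,0],"delta_rot": [0,0,0],"claw": 0.4},
    {"offset": [0,0,0],"delta_rot": [0,0,0],"claw": 0.4},
    {"offset": [0,0,0],"delta_rot": [0,0,0],"claw": 0.4},
  ],
)

```text
time: 46.45
tcp_pos: [0.4724, -0.1624, 0.3142]
tool_rot: [-0.001, 0.05, 0.999, 0.0]
contact_force: [-0.6, 0.8, 0.1]
width: 0.0374
gripper_force: 0.0
```

```bash
python3 -c "
from rig import job_done
print(job_done())"
```

```text
the job is handed in; nothing more can be done
None
```

Job handed in at 46 s: the three limber knives (middle notch, +58 and −58 mm) lie side by side in the pan, the two stiff ones (+116 and −116 mm) are in the rack, the keeper is fully shut and the ink bottle is untouched; no verdict was returned.

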